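# Book in the reagent packs with the barcode scanner and shelve them

### The arm

A 6-joint arm with a two-finger parallel gripper is mounted at the origin on a cart in front of the work surface, level with it; the furniture and walls round the work are solid. World frame = base frame: x ahead of the robot, y to its left, z up, the work surface at z = 0. Lengths are in m, angles in rad, forces in N, time in s.
With the tool pointing down it reaches from about 0.3 to 0.875 m from the base axis. Payload 6.4 kg.
Tool frame: the origin (TCP) lies on the centre line of the jaws, within the pads' length; the fingertips stand 11 mm ahead of it and the grasp point (between the pads) lies 8 mm behind it; z points along the fingers, y is the direction in which the jaws open and shut (so a half turn about z gives the same grasp; the last joint's range is limited). The gripper opens to 85 mm and grips with 20 to 120 N. Pads are 22 mm wide; open, the fingers measure 114 mm over their backs; the gripper's body (76 mm by 85 mm) begins 54 mm behind the grasp point. The pads swing forward as they close: fully open they stand 13 mm farther back than shut.
Start: joints at [1.113, 0.181, 1.607, -0, 1.354, -0.206], TCP at [0.143, 0.557, 0.242] pointing down, gripper open.
Joint ranges: [-2.99, 2.99], [-0.89, 2.07], [0.3, 2.58], [-1.14, 4.28], [0, 2.63], [-3.12, 3.12]. Speed limits (rad/s): [2.57, 2.57, 3.01, 3.14, 3.14, 3.14].

### API

Orientations are given as a unit quaternion [x, y, z, w].
In Python, from station import ctrl, vision, models gives the robot as it stands. The module is installed in compiled form; this text tells all that it offers.
- The arm moves only by the shell command python3 -m pendant 'ROWS'. ROWS is JSON, a list of rows, each a list of 7 numbers: the finger opening in cm, from 0 to 8.54, then the shift along the tool's x, y, z in cm, then the turn, a rotation vector about the tool's x, y, z in rad. In form: [[grip, dx, dy, dz, wx, wy, wz], ...]. A call has 1 to 10 rows; each row is the pose to reach, as a shift and turn from the pose commanded when the call began, along the tool's axes at that moment; what a row does not reach only later rows make up. A row lasts 1/10 s, in which the tool goes at most 50 mm and 8.59 degrees, less where a joint would pass 70% of its speed; a pose out of reach is approached as far as the arm can. A call with a gripper value outside its range is refused whole. The fingers move at their own pace and stop on an object; the grip force is fixed at half the most. Time passes only in rows, so rows that repeat a pose let the fingers close. It gives the time, the measured TCP pose, the force and the opening at its end, in the units of the state.
- ctrl.get_obs(): the state, without advancing time (a new reading comes with each control period).
- vision.capture(name): name is "side" or "top"; returns the picture (400x640x3 uint8, red, green, blue); there is no depth.
- vision.camera_info(name): a dict with "K" (3x3 intrinsics, pixels), "k1" (the pictures are not rectified: a ray, as slopes to the right and down, at radius r is drawn at 1 + k1 r^2 times it, then the intrinsics apply), "extrinsics" (4x4, takes a point from camera to world coordinates). Camera axes: x right, y up, looking along -z (the intrinsics and any distortion apply to the point x, -y, -z); pixel columns grow to the right and rows downward; lengths in m; the calibration is good to about 2 mm. A picture is of the moment at which its call begins. camera_info takes no time and is no camera call.
- ctrl.hand_in(): hands the job in, once; it reports no verdict.
Trained networks look in the newest picture that a camera, given by its name, has taken for a name from the list of things; names that differ only in an ending like _2 or _b are one class to them, and where a whole thing is asked for, a point or a joint stands for the part that bears it (a point fixed in the world has none). Each returns a list of dicts, best first, with "p" (0 to 1); they miss things now and then, are a little off and sometimes report something else, mostly with a low value. They report only what shows in the picture. A call takes as long as a camera call.
- models.masks_of(camera, query): "region" (400x640 bool, what is visible of it) and "rect" ([left, top, right, bottom] in pixels, round what is visible of it).
- models.mark_of(camera, query): "uv" ([column, row] in pixels: a listed point, or the origin of a listed thing).
The state is a dict: "clock": time; "q": joint angles; "qvel": joint speeds; "joint_torque": joint torques, N m; "ee_pos": TCP position; "orientation": TCP orientation; "force": force on the tool from outside, world axes, zero at the start; "moment": the same for the moment, N m; "grip_width": finger opening in m.
Only numpy, scipy, OpenCV 4.12 (cv2) and the standard library are available. Lean on these libraries where they do the work, as an engineer would, in place of code of your own. Each camera call takes 0.05 s, during which the arm holds its last target. There are 200 camera calls.

### The job

Book in the reagent packs that lie on the bench (three or four of those with a blue, orange, green or yellow bordered label): take the hand scanner from its dock and, before the pack is put away, read each pack's label in the order blue, orange, green, yellow, leaving out the missing ones - window about 5 to 10 cm from the label, beam on its middle, scan line across the bars, held still for two seconds. Return the scanner upright to its dock, and lay every pack flat in the rack bay of its own colour, label up; leave the cup, the tub and the pen alone.

Things in the scene. Friction and masses are not known exactly. Their poses are not given: they have to be found in the camera images.
- blue_center (a point): blue pack: loose, about 0.1 kg, white and blue reagent carton, 50 x 76 x 42 mm (x, y, z extents in its own frame), lying flat on the bench; a barcode label with the blue border lies on its top. Point: its centre, half-way up (21 mm over its underside); z up, long side along its y. It is grasped across its x sides. It is absent in some starts (None for the whole run)
- blue_label (a point): centre of the barcode label on the top face of the blue pack, 21 mm above its centre (label 34 x 56 mm with its blue border; black bars run along x and follow one another along y). Same axes as the pack
- blue_bay_floor (a point): centre of the floor of the blue bay, one of four square trays on a grey board, all fixed. Inside 110 x 110 mm, lips 4 mm thick that rise 8 mm above the floor; the floor lies 10 mm above the bench. Its front lip (-x side) and a square outline on its floor are blue. x, y along the lips, z up
- orange_center (a point): orange pack: loose, about 0.1 kg, white and orange reagent carton, 50 x 60 x 35 mm (x, y, z extents in its own frame), lying flat on the bench; a barcode label with the orange border lies on its top. Point: its centre, half-way up (17.5 mm over its underside); z up, long side along its y. It is grasped across its x sides. It is absent in some starts (None for the whole run)
- orange_label (a point): centre of the barcode label on the top face of the orange pack, 17.5 mm above its centre (label 34 x 56 mm with its orange border; black bars run along x and follow one another along y). Same axes as the pack
- orange_bay_floor (a point): centre of the floor of the orange bay, one of four square trays on a grey board, all fixed. Inside 110 x 110 mm, lips 4 mm thick that rise 8 mm above the floor; the floor lies 10 mm above the bench. Its front lip (-x side) and a square outline on its floor are orange. x, y along the lips, z up
- green_center (a point): green pack: loose, about 0.1 kg, dark navy slide box (its lid stays shut), 38 x 89 x 32 mm (x, y, z extents in its own frame), lying flat on the bench; a barcode label with the green border lies on its top. Point: its centre, half-way up (16 mm over its underside); z up, long side along its y. It is grasped across its x sides. It is absent in some starts (None for the whole run)
- green_label (a point): centre of the barcode label on the top face of the green pack, 16 mm above its centre (label 34 x 56 mm with its green border; black bars run along x and follow one another along y). Same axes as the pack
- green_bay_floor (a point): centre of the floor of the green bay, one of four square trays on a grey board, all fixed. Inside 110 x 110 mm, lips 4 mm thick that rise 8 mm above the floor; the floor lies 10 mm above the bench. Its front lip (-x side) and a square outline on its floor are green. x, y along the lips, z up
- yellow_center (a point): yellow pack: loose, about 0.1 kg, small white carton, 36 x 60 x 24 mm (x, y, z extents in its own frame), lying flat on the bench; a barcode label with the yellow border lies on its top. Point: its centre, half-way up (12 mm over its underside); z up, long side along its y. It is grasped across its x sides. It is absent in some starts (None for the whole run)
- yellow_label (a point): centre of the barcode label on the top face of the yellow pack, 12 mm above its centre (label 34 x 56 mm with its yellow border; black bars run along x and follow one another along y). Same axes as the pack
- yellow_bay_floor (a point): centre of the floor of the yellow bay, one of four square trays on a grey board, all fixed. Inside 110 x 110 mm, lips 4 mm thick that rise 8 mm above the floor; the floor lies 10 mm above the bench. Its front lip (-x side) and a square outline on its floor are yellow. x, y along the lips, z up
- scanner_grip (a point): hand scanner, loose, 0.18 kg: it stands head down in its dock, upright, on a flat foot 65 mm (x) by 42 mm (y). Point: the place to grip on the black handle (26 mm along x, 24 mm along y, flat sides), 105 mm above the foot, gripped across y; the handle ends 26 mm higher in a cap of 34 mm (x) by 24 mm (y). Scanner frame: z up the handle, x to the front, the way the snout points
- scanner_head: snout of the scanner; origin at the centre of its red window, 56 mm ahead (scanner x) of the grip point and 85 mm below it. Its x axis is the reading beam, out of the window: 45 degrees below the scanner's x axis (forward and down). Its y axis is the scan line, parallel to the scanner's y. The lowest part of the scanner, its foot, lies 20 mm below the window centre
- dock_home (a point): dock of the scanner, fixed black base 110 x 80 mm with grey side and back walls up to 30 mm above the bench, open to the front but for a low stop; pocket floor 6 mm above the bench, about 5 mm play on every side of the scanner's foot. Point: where the scanner's grip point is when it stands home, 111 mm above the bench; axes as the docked scanner's (x to the snout's side, z up)
- cup: bystander to leave alone: specimen cup with red lid, 60 x 60 x 66 mm, loose; origin at its underside
- tub: bystander to leave alone: tub with orange lid, 48 x 48 x 41 mm, loose; origin at its underside
- bench_pen: bystander to leave alone: blue ball pen, 140 mm long, loose; origin at its underside

How it is judged:
By the outcome, as a careful person would: the job done as asked, in the order asked, and still so for the second after the job is handed in, with the robot touching nothing.
Of blue_pack, orange_pack, green_pack, yellow_pack only 3 to 4 are there at a start; the rules pass over those that are not, and their reading is None.
At some moment in a run one of blue_pack, orange_pack, green_pack, yellow_pack may be knocked a few centimetres aside while the robot is not near it.
It also fails if it takes over 210 s, if anything falls off the work surface, if the arm or the gripper's body presses on something with over 40 N, if the wrist force passes 120 N, or if a joint passes its speed limit or range.

## Working session

There is one attempt and no reset: what is moved stays moved. The work goes in short steps, Python scripts to look and compute and a shell command to move; the robot and the scene stay as the last step left them, time stands still between calls to the robot, and variables do not carry over. Pictures are saved under pics/ and viewed, about 12 in all and at most 16, crops included, and the job is handed in when it is done.

```bash
mkdir -p pics; cat > h.py <<'E'
import numpy as np, cv2
from station import ctrl, vision, models
from scipy.spatial.transform import Rotation as R
def ray(cam,uv):
    i=vision.camera_info(cam);K=np.array(i["K"]);T=np.array(i["extrinsics"]);k=i["k1"]
    d=np.array([(uv[0]-K[0,2])/K[0,0],(uv[1]-K[1,2])/K[1,1]]);s=d.copy()
    for _ in range(20): s=d/(1+k*(s@s))
    v=T[:3,:3]@np.array([s[0],-s[1],-1]);return T[:3,3],v
def at(cam,uv,z):
    o,v=ray(cam,uv);return o+v*(z-o[2])/v[2]
def px(cam,P):
    i=vision.camera_info(cam);K=np.array(i["K"]);T=np.array(i["extrinsics"])
    p=T[:3,:3].T@(np.asarray(P)-T[:3,3]);s=np.array([p[0],-p[1]])/-p[2];s=s*(1+i["k1"]*(s@s))
    return s*[K[0,0],K[1,1]]+[K[0,2],K[1,2]]
def snap(cam,name,box=None,f=1):
    im=vision.capture(cam)
    o=im if box is None else im[box[1]:box[3],box[0]:box[2]]
    cv2.imwrite(f"pics/{name}.png",cv2.resize(o,None,fx=f,fy=f)[:,:,::-1]);return im
def tri(u1,u2):
    o,v=ray("top",u1);p,w=ray("side",u2);v=v/np.linalg.norm(v);w=w/np.linalg.norm(w)
    s=np.linalg.lstsq(np.c_[v,-w],p-o,rcond=None)[0];a=o+v*s[0];b=p+w*s[1];return (a+b)/2,np.linalg.norm(a-b)
E
cat > a.py <<'E'
from h import *
np.set_printoptions(precision=4,suppress=True)
for c in("top","side"):
    snap(c,c+"0"); i=vision.camera_info(c);print(c,np.array(i["extrinsics"])[:3].round(3).tolist())
H=dict(blue=.042,orange=.035,green=.032,yellow=.024)
for n,h in H.items():
    for q,z in((n+"_label",h),(n+"_bay_floor",.01)):
        m=models.mark_of("top",q);s=models.mark_of("side",q)
        print(q,[(np.round(d["uv"],1),round(d["p"],2),at("top",d["uv"],z)[:2]) for d in m[:2]],[(np.round(d["uv"],1),round(d["p"],2),at("side",d["uv"],z)[:2]) for d in s[:1]])
for q in("scanner_grip","scanner_head","dock_home","cup","tub","bench_pen"):
    m=models.mark_of("top",q);s=models.mark_of("side",q)
    print(q,[(d["uv"],d["p"]) for d in m[:2]],[(d["uv"],d["p"]) for d in s[:2]],tri(m[0]["uv"],s[0]["uv"]) if m and s else "")
print(ctrl.get_obs())
E
python3 a.py
```

```text
top [[0.013, 0.984, -0.179, 0.346], [-1.0, 0.012, -0.01, -0.026], [-0.008, 0.179, 0.984, 1.291]]
side [[-0.999, 0.013, -0.046, 0.529], [-0.048, -0.369, 0.928, 1.164], [-0.005, 0.929, 0.369, 0.555]]
blue_label [(array([342.9, 220.1]), 0.83, array([ 0.5211, -0.0557])), (array([394.4, 209. ]), 0.39, array([ 0.5509, -0.1855]))] [(array([340.1, 216.7]), 0.77, array([ 0.5216, -0.0577]))]
blue_bay_floor [(array([209.6, 230.9]), 0.73, array([0.493 , 0.2875]))] [(array([352.3, 292.6]), 0.79, array([0.4955, 0.278 ]))]
orange_label [(array([413.2, 175.9]), 0.74, array([ 0.6388, -0.2358]))] [(array([303.5, 192.6]), 0.74, array([ 0.6364, -0.2657]))]
orange_bay_floor [(array([204. , 180.6]), 0.64, array([0.6258, 0.3096]))] [(array([295.5, 303. ]), 0.72, array([0.6117, 0.3224]))]
green_label [(array([394.3, 209.6]), 0.86, array([ 0.551 , -0.1865]))] [(array([330.6, 204.8]), 0.76, array([ 0.5495, -0.1713]))]
green_bay_floor [(array([260.1, 219.4]), 0.84, array([0.5247, 0.1575]))] [(array([337.9, 264.4]), 0.71, array([0.5263, 0.1552]))]
yellow_label [(array([371.3, 167.6]), 0.75, array([ 0.6622, -0.1
[... 741 characters left out ...]
4], 0.73)] (array([ 0.7686, -0.1551,  0.0001]), np.float64(0.009240153066416642))
bench_pen [([259.6, 219.1], 0.68), ([338.2, 281.9], 0.64)] [([396.7, 233.5], 0.46)] (array([0.4535, 0.1552, 0.1035]), np.float64(0.11869528193934033))
{'clock': 1.5, 'q': array([ 1.1127,  0.1808,  1.607 ,  0.    ,  1.3538, -0.2063]), 'qvel': array([-0.0015, -0.0005,  0.0016,  0.0006, -0.0006,  0.0005]), 'joint_torque': array([  0.0016, -44.4838, -35.1674,  -0.0001,   0.0008,   0.    ]), 'ee_pos': array([0.1433, 0.5569, 0.2423]), 'orientation': array([ 0.1256,  0.9921,  0.    , -0.    ]), 'force': array([ 0.1817,  0.1673, -0.2591]), 'moment': array([-0.0293, -0.0014,  0.0338]), 'grip_width': 0.08500387477650649}
```

```bash
python3 - <<'E'
import cv2
t=cv2.imread("pics/top0.png");cv2.imwrite("pics/t1.png",cv2.resize(t[90:310,160:500],(800,518),interpolation=cv2.INTER_CUBIC))
t=cv2.imread("pics/side0.png");cv2.imwrite("pics/s1.png",cv2.resize(t[130:330,220:440],(660,600),interpolation=cv2.INTER_CUBIC))
E
```

```text
(no output)
```

View pics/t1.png

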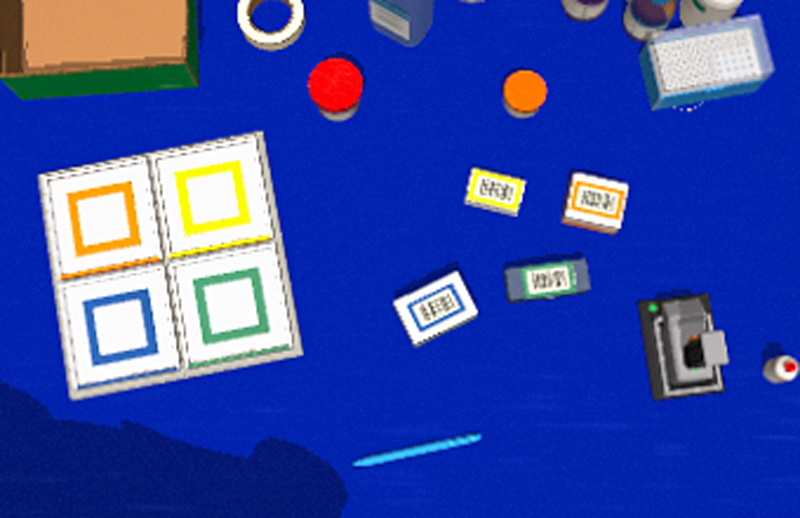

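View pics/s1.png

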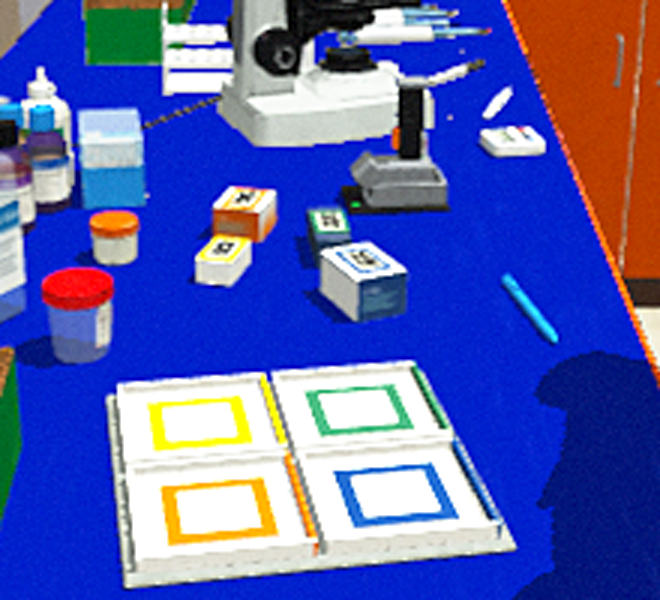

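The top picture shows all four packs: blue (343,220), green (394,209), yellow (371,167) and orange (413,176). The rack is on the left at (180–285, 150–255), the dock and scanner are at about (450,237), and the pen lies at (338,282). I'll fit the pack, rack and dock poses next.

```bash
cat >> h.py <<'E'
from scipy.optimize import minimize
DIM=dict(blue=(.05,.076,.042),orange=(.05,.06,.035),green=(.038,.089,.032),yellow=(.036,.06,.024))
def box(x,y,a,d,z0=0):
    c=np.array([[i*d[0]/2,j*d[1]/2,z0+k*d[2]] for i in(-1,1) for j in(-1,1) for k in(0,1)])
    q=c.copy();q[:,:2]=c[:,:2]@np.array([[np.cos(a),np.sin(a)],[-np.sin(a),np.cos(a)]])+[x,y];return q
def hullmask(cam,P,S=8):
    p=np.array([px(cam,c) for c in P]);m=np.zeros((400*2,640*2),np.uint8)
    h=cv2.convexHull(((p+.5)*2*256-128).astype(np.int32)) # shift 8
    cv2.fillConvexPoly(m,h,255,shift=8,lineType=cv2.LINE_AA);return cv2.resize(m,(640,400),interpolation=cv2.INTER_AREA)/255.
def fit(n,x0=None,cams=("top","side"),z0=0,verbose=True):
    M={}
    for c in cams:
        r=models.masks_of(c,n+"_center")
        if r and r[0]["p"]>.3: M[c]=r[0]["region"].astype(float)
    if "top" in M and x0 is None:
        v,u=np.nonzero(M["top"]);x0=at("top",(u.mean(),v.mean()),DIM[n][2]*.7+z0)[:2]
    def cost(p):
        return sum(1-np.minimum(M[c],h).sum()/np.maximum(M[c],h).sum() for c in M for h in[hullmask(c,box(*p,DIM[n],z0))])
    best=min((minimize(cost,[*x0,a],method="Nelder-Mead",options=dict(initial_simplex=[[*x0,a],[x0[0]+.012,x0[1],a],[x0[0],x0[1]+.012,a],[*x0,a+.3]],maxfev=90)) for a in(-.6,-.2,.2,.6)),key=lambda r:r.fun)
    print(n,best.x.round(4),"cost",round(best.fun,3),list(M));return best.x
def go(P,yaw,grasp=False,tiltq=None):
    """row to reach TCP at P, tool down, tool x toward heading yaw+pi (tool y at yaw+90deg)"""
    o=ctrl.get_obs();r=R.from_quat(o["orientation"])
    t=R.from_euler("z",yaw)*R.from_matrix([[-1,0,0],[0,1,0],[0,0,-1.]])
    if tiltq is not None:t=tiltq*t
    d=r.inv().apply(np.asarray(P)-o["ee_pos"])*100;w=(r.inv()*t).as_rotvec()
    print("row",d.round(2).tolist(),w.round(3).tolist())
E
python3 - <<'E'
from h import *
vision.capture("top");vision.capture("side")
for n in DIM: fit(n)
im=cv2.cvtColor(vision.capture("top"),cv2.COLOR_RGB2HSV)
sb=models.masks_of("top","blue_bay_floor");print(len(sb))
# coloured outlines in rack
roi=np.zeros((400,640),bool);roi[150:262,175:292]=1
for n,(a,b) in dict(blue=(100,116),orange=(8,19),green=(45,90),yellow=(22,35)).items():
    m=(im[...,0]>=a)&(im[...,0]<=b)&(im[...,1]>110)&roi&(im[...,2]<215 if n=="blue" else True)
    k,l,s,c=cv2.connectedComponentsWithStats(m.astype(np.uint8),connectivity=8)
    for i in sorted(range(1,k),key=lambda i:-s[i,4])[:3]:
        w=np.array([at("top",(u,v),.01)[:2] for v,u in zip(*np.nonzero(l==i))]).astype(np.float32)
        print(n,s[i].tolist(),cv2.minAreaRect(w))
i=snap("top","dock",(420,190,500,270),8)
E
```

```text
Traceback (most recent call last):
  File "h.py", line 40, in fit
    best=min((minimize(cost,[*x0,a],method="Nelder-Mead",options=dict(initial_simplex=[[*x0,a],[x0[0]+.012,x0[1],a],[x0[0],x0[1]+.012,a],[*x0,a+.3]],maxfev=90)) for a in(-.6,-.2,.2,.6)),key=lambda r:r.fun)
  File "h.py", line 40, in <genexpr>
    best=min((minimize(cost,[*x0,a],method="Nelder-Mead",options=dict(initial_simplex=[[*x0,a],[x0[0]+.012,x0[1],a],[x0[0],x0[1]+.012,a],[*x0,a+.3]],maxfev=90)) for a in(-.6,-.2,.2,.6)),key=lambda r:r.fun)
              ~~~~~~~~^^^^^^^^^^^^^^^^^^^^^^^^^^^^^^^^^^^^^^^^^^^^^^^^^^^^^^^^^^^^^^^^^^^^^^^^^^^^^^^^^^^^^^^^^^^^^^^^^^^^^^^^^^^^^^^^^^^^^^^^^^^^^^^^^^^^^^^^^^
  File "h.py", line 39, in cost
    return sum(1-np.minimum(M[c],h).sum()/np.maximum(M[c],h).sum() for c in M for h in[hullmask(c,box(*p,DIM[n],z0))])
  File "h.py", line 39, in <genexpr>
    return sum(1-np.minimum(M[c],h).sum()/np.maximum(M[c],h).sum() for c in M for h in[hullmask(c,box(*p,DIM[n],z0))])
                                                                                       ~~~~~~~~^^^^^^^^^^^^^^^^^^^^^
  File "h.py", line 28, in hullmask
    p=np.array([px(cam,c) for c in P]);m=np.zeros((400*2,640*2),np.uint8)
                ~~^^^^^^^
  File "h.py", line 12, in px
    i=vision.camera_info(cam);K=np.array(i["K"]);T=np.array(i["extrinsics"])
ValueError: time passes only in moves, steps and waits
```

```bash
sed -i 's/vision.camera_info(cam)/CI(cam)/; s/^def ray/import functools\n@functools.lru_cache\ndef CI(c): return vision.camera_info(c)\ndef ray/' h.py
cat > b.py <<'E'
from h import *
vision.capture("top");vision.capture("side")
for n in DIM: fit(n)
im=cv2.cvtColor(vision.capture("top"),cv2.COLOR_RGB2HSV)
roi=np.zeros((400,640),bool);roi[145:262,175:292]=1
for n,(a,b) in dict(blue=(100,116),orange=(8,19),green=(45,90),yellow=(22,35)).items():
    m=(im[...,0]>=a)&(im[...,0]<=b)&(im[...,1]>110)&roi
    k,l,s,c=cv2.connectedComponentsWithStats(m.astype(np.uint8),connectivity=8)
    for i in sorted(range(1,k),key=lambda i:-s[i,4])[:2]:
        w=np.array([at("top",(u,v),.01)[:2] for v,u in zip(*np.nonzero(l==i))]).astype(np.float32)
        print(n,s[i].tolist(),cv2.minAreaRect(w))
snap("top","dock",(420,190,500,270),7)
E
python3 b.py
```

```text
blue [ 0.5199 -0.0606  0.4608] cost 0.134 ['top', 'side']
orange [ 0.6427 -0.2365 -0.2952] cost 0.135 ['top']
green [ 0.5552 -0.1831  0.2336] cost 0.196 ['top']
yellow [ 0.6553 -0.1266 -0.1737] cost 0.306 ['top', 'side']
blue [175, 145, 117, 117, 3918] ((0.5706659555435181, 0.23438820242881775), (0.3086647093296051, 0.31423506140708923), 0.9062936305999756)
blue [195, 213, 32, 32, 345] ((0.49937257170677185, 0.2847592234611511), (0.07250263541936874, 0.0730762928724289), 12.1653413772583)
orange [188, 167, 32, 32, 249] ((0.6206551194190979, 0.31040337681770325), (0.07294259965419769, 0.07337415218353271), 12.132265090942383)
orange [186, 199, 42, 10, 70] ((0.5649858117103577, 0.2996182143688202), (0.006738147232681513, 0.10955824702978134), 11.54865550994873)
green [242, 204, 32, 32, 292] ((0.5250096321105957, 0.16433948278427124), (0.07126171886920929, 0.07112383097410202), 11.771390914916992)
green [243, 243, 10, 3, 10] ((0.46137019991874695, 0.18786033987998962), (0.0020256456919014454, 0.023624524474143982), 12.154404640197754)
yellow [234, 158, 32, 32, 363] ((0.6462560296058655, 0.18925467133522034), (0.07299325615167618, 0.07390671968460083), 12.11607551574707)
yellow [232, 190, 43, 10, 97] ((0.5903940200805664, 0.17860881984233856), (0.006151044741272926, 0.11195367574691772), 11.750630378723145)
```

View pics/dock.png

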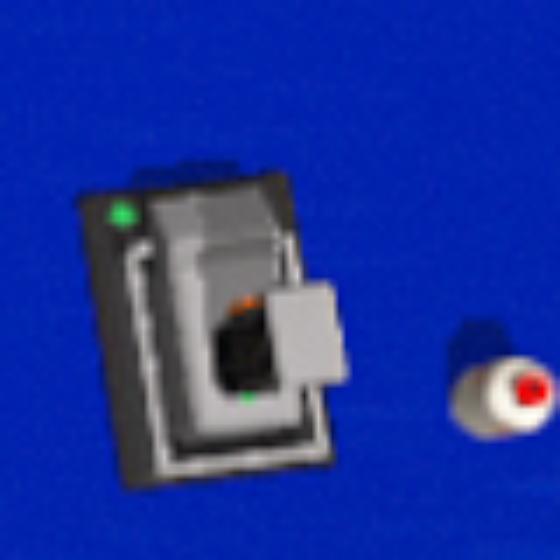

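```bash
cat >> h.py <<'E'
HUE=dict(blue=(100,116),orange=(8,19),green=(45,90),yellow=(22,35))
def label(n,im,uv,z=None,r=16,save=None):
    """pose of label from its coloured border in the top picture"""
    z=DIM[n][2] if z is None else z
    h=cv2.cvtColor(im,cv2.COLOR_RGB2HSV);a,b=HUE[n];u0,v0=map(int,np.round(uv))
    m=(h[...,0]>=a)&(h[...,0]<=b)&(h[...,1]>90);q=np.zeros_like(m);q[v0-r:v0+r+1,u0-r:u0+r+1]=1
    k,l,s,c=cv2.connectedComponentsWithStats((m&q).astype(np.uint8),connectivity=8)
    out=[]
    for i in range(1,k):
        if s[i,4]<25: continue
        w=np.array([at("top",(u,v),z)[:2] for v,u in zip(*np.nonzero(l==i))]).astype(np.float32)
        (x,y),(d1,d2),t=cv2.minAreaRect(w)
        if d1>d2: d1,d2,t=d2,d1,t-90   # long side along local y -> t = yaw of local x
        t=(t+90)%180-90
        out.append((round(x,4),round(y,4),round(np.radians(t),3),round(d1,4),round(d2,4)))
    out.sort(key=lambda o:abs(o[3]-.034)+abs(o[4]-.056)); print(n,"label",out[:1]);return out[0] if out else None
E
python3 - <<'E'
from h import *
im=vision.capture("top")
for n,uv in dict(blue=(343,220),orange=(413,176),green=(394.5,209.5),yellow=(371,167.5)).items(): label(n,im,uv)
c=np.array([[80,195],[288,175],[333,465],[128,488]])/7+[420,190]
w=np.array([at("top",p,.003)[:2] for p in c]);print(w.round(4).tolist(),w.mean(0),[np.linalg.norm(w[i]-w[i-1]).round(3) for i in range(4)])
for p,q in((w[3],w[0]),(w[2],w[1])): d=q-p;print(np.arctan2(d[1],d[0]))
for p,q in((w[1],w[0]),(w[2],w[3])): d=q-p;print(np.arctan2(-d[0],d[1]))
cap=np.array([[265,290],[332,282],[347,375],[283,385]])/7+[420,190]
k=np.array([at("top",p,.137)[:2] for p in cap]);print("cap",k.round(4).tolist(),k.mean(0))
print("bottle",at("top",(487.5,251),0))
u=models.masks_of("side","scanner_grip");print([(m["p"],m["rect"]) for m in u[:2]])
vision.capture("side");print([(m["p"],m["rect"]) for m in models.masks_of("side","scanner_grip")[:2]])
snap("side","sc",(300,110,460,230),5)
E
```

```text
blue label [(0.5212, -0.0605, np.float64(0.477), 0.0317, 0.0533)]
orange label [(0.6333, -0.2354, np.float64(0.013), 0.0211, 0.0622)]
green label [(0.5535, -0.182, np.float64(0.137), 0.0348, 0.0556)]
yellow label [(0.6554, -0.1268, np.float64(-0.24), 0.035, 0.0554)]
[[0.535, -0.2867], [0.5434, -0.3646], [0.4359, -0.3778], [0.4269, -0.3019]] [ 0.48531341 -0.33273281] [np.float64(0.109), np.float64(0.078), np.float64(0.108), np.float64(0.076)]
0.13993448868268543
0.12168680427916716
0.10687978884623003
0.11900531715977611
cap [[0.4843, -0.3204], [0.4872, -0.3429], [0.4563, -0.3468], [0.4528, -0.3254]] [ 0.47013333 -0.33391287]
bottle [ 0.45055411 -0.4309938   0.        ]
[(0.75, [339.8, 154.4, 368.1, 194.4])]
[(0.8, [340.0, 154.7, 364.3, 192.3])]
```

View pics/sc.png

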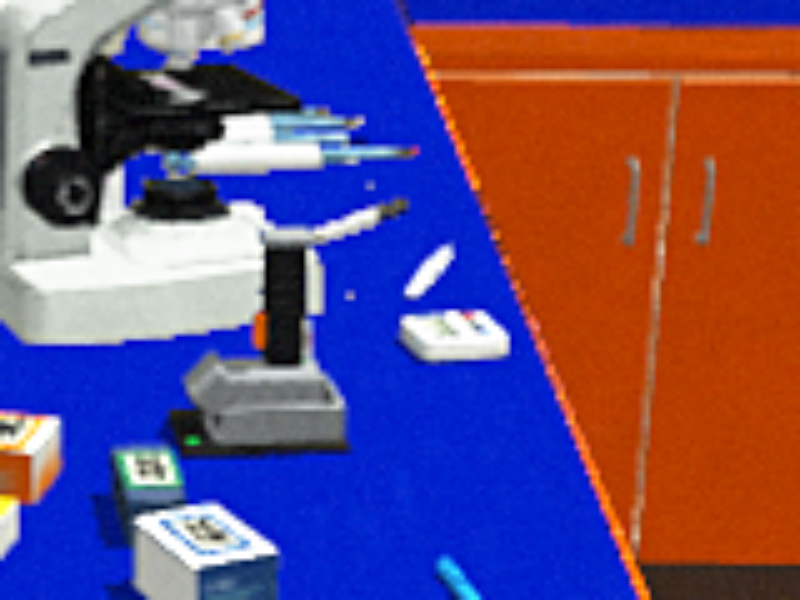

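```bash
python3 - <<'E'
from h import *
go((.42,.25,.27),.12); go((.47,-.334,.23),.12)
E
```

```text
row [-34.45, -22.83, -2.77] [-0.0, 0.0, -0.372]
row [-53.84, -78.14, 1.23] [-0.0, 0.0, -0.372]
```

```bash
python3 -m pendant '[[5,-34.5,-22.8,-2.8,0,0,-0.37],[5,-34.5,-22.8,-2.8,0,0,-0.37],[5,-34.5,-22.8,-2.8,0,0,-0.37],[5,-34.5,-22.8,-2.8,0,0,-0.37],[5,-34.5,-22.8,-2.8,0,0,-0.37],[5,-34.5,-22.8,-2.8,0,0,-0.37],[5,-34.5,-22.8,-2.8,0,0,-0.37],[5,-34.5,-22.8,-2.8,0,0,-0.37],[5,-34.5,-22.8,-2.8,0,0,-0.37],[5,-34.5,-22.8,-2.8,0,0,-0.37]]'
python3 -m pendant '[[5,1,-29,2,0,0,0],[5,1,-29,2,0,0,0],[5,1,-29,2,0,0,0],[5,1,-29,2,0,0,0],[5,1,-29,2,0,0,0],[5,1,-29,2,0,0,0],[5,1,-29,2,0,0,0],[5,1,-29,2,0,0,0]]'
python3 -c "
from h import *
go((.47,-.334,.19),.12);print(ctrl.get_obs()['q'])"
```

```text
clock: 3.55
ee_pos: [0.4227, 0.2478, 0.2707]
orientation: [-0.057, 0.998, -0.0, 0.001]
force: [-0.1, 0.8, -0.3]
grip_width: 0.05
clock: 4.35
ee_pos: [0.4446, -0.0386, 0.2501]
orientation: [-0.058, 0.998, 0.001, -0.0]
force: [0.6, -0.8, 0.0]
grip_width: 0.0502
row [0.91, -29.64, 5.98] [0.001, -0.0, -0.003]
[-3.54375215e-01 -1.25922511e-01  1.90521220e+00  7.96714652e-04
  1.36313711e+00 -2.04192574e+00]
```

```bash
python3 -m pendant '[[5,0.9,-29.6,6,0,0,0],[5,0.9,-29.6,6,0,0,0],[5,0.9,-29.6,6,0,0,0],[5,0.9,-29.6,6,0,0,0],[5,0.9,-29.6,6,0,0,0],[5,0.9,-29.6,6,0,0,0],[5,0.9,-29.6,6,0,0,0],[5,0.9,-29.6,6,0,0,0],[5,0.9,-29.6,6,0,0,0]]'
python3 -c "
from h import *
go((.47,-.334,.103),.12)
snap('side','pre',(300,100,440,205),5)"
```

```text
clock: 5.25
ee_pos: [0.4716, -0.3316, 0.1904]
orientation: [-0.06, 0.998, 0.001, 0.0]
force: [0.8, -0.3, 0.6]
grip_width: 0.0498
row [0.19, -0.23, 8.74] [0.001, 0.0, 0.001]
```

View pics/pre.png

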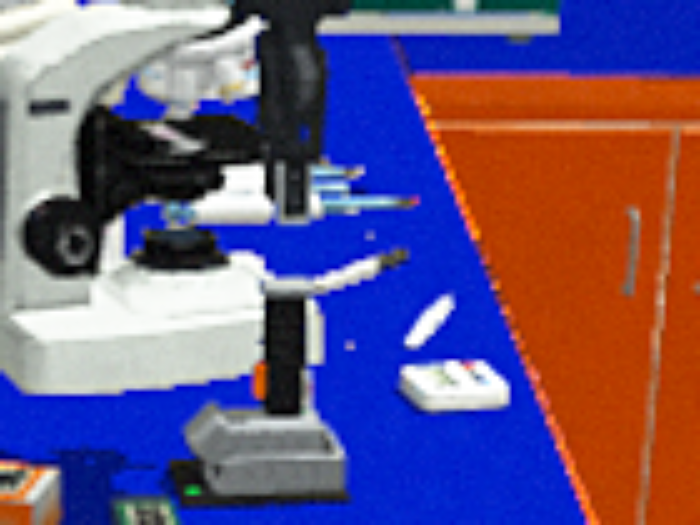

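```bash
python3 -m pendant '[[5,0,-0.2,4,0,0,0],[5,0,-0.2,6,0,0,0],[5,0,-0.2,8,0,0,0],[5,0,-0.2,8.8,0,0,0],[5,0,-0.2,8.8,0,0,0],[2,0,-0.2,8.8,0,0,0],[1,0,-0.2,8.8,0,0,0],[1,0,-0.2,8.8,0,0,0],[1,0,-0.2,8.8,0,0,0],[1,0,-0.2,8.8,0,0,0]]'
python3 - <<'E'
from h import *
for P in((.4716,-.3316,.198),(.470,-.334,.111)): print(px("side",P))
o=ctrl.get_obs();print(o["ee_pos"],o["grip_width"],o["force"],o["moment"])
E
```

```text
clock: 6.3
ee_pos: [0.4719, -0.3365, 0.1039]
orientation: [-0.059, 0.998, -0.001, 0.001]
force: [0.2, 1.7, 8.0]
grip_width: 0.0237
[356.84373932 137.01510809]
[356.57470953 163.589446  ]
[ 0.47185255 -0.33652635  0.10389936] 0.02367969186398721 [0.24349902 1.72251805 7.95994316] [ 0.40344197 -0.0838746   0.00940282]
```

```bash
python3 -m pendant '[[1,0,0,-3,0,0,0],[1,0,0,-6,0,0,0],[1,0,0,-10,0,0,0],[1,0,0,-13,0,0,0],[1,0,0,-13,0,0,0]]'
cat > c.py <<'E'
from h import *
import sys
def scan(x,y,a,h,up=0,d=.107):
    go((x-d*np.cos(a),y-d*np.sin(a),h+.130+up),a)
if __name__=="__main__":
    scan(*map(float,sys.argv[1:]))
E
python3 c.py .521 -.0605 .47 .042 .05; python3 c.py .521 -.0605 .47 .042
```

```text
clock: 6.8
ee_pos: [0.473, -0.3382, 0.238]
orientation: [-0.059, 0.998, -0.004, 0.003]
force: [0.6, -0.9, -0.1]
grip_width: 0.0234
row [2.01, 23.33, 1.4] [-0.009, 0.004, -0.352]
row [2.04, 23.37, 6.4] [-0.009, 0.004, -0.352]
```

```bash
python3 -m pendant '[[1,0.4,4,0,0,0,-0.06],[1,0.8,8,0,0,0,-0.12],[1,1.2,13,1,0,0,-0.2],[1,1.6,18,3,0,0,-0.28],[1,2,22,5,0,0,-0.35],[1,2,23.4,6.4,0,0,-0.35],[1,2,23.4,6.4,0,0,-0.35],[1,2,23.4,6.4,0,0,-0.35]]'
cat > chk.py <<'E'
from h import *
import sys
n=sys.argv[1];uv=tuple(map(float,sys.argv[2:4]))
im=snap("top","k_"+n);snap("side","ks_"+n)
L=label(n,im,uv)
m=models.mark_of("top",n+"_label");print([(np.round(at("top",d["uv"],DIM[n][2])[:2],4),round(d["p"],2)) for d in m[:1]])
t=models.mark_of("top","scanner_head");s=models.mark_of("side","scanner_head")
if t and s: print("head",tri(t[0]["uv"],s[0]["uv"]),t[0]["p"],s[0]["p"])
o=ctrl.get_obs();r=R.from_quat(o["orientation"]);print(o["ee_pos"],o["clock"])
# nominal window from tool: grip 8mm behind TCP, scanner x=-tool x, z=-tool z
w=o["ee_pos"]+r.apply([.002-.056,0,-.008+.085]);b=r.apply([-1,0,1])/2**.5
hit=w+b*(DIM[n][2]-w[2])/b[2];print("window",w,"hit",hit,"dist",np.linalg.norm(hit-w))
E
python3 chk.py blue 343 220
python3 -c "
import cv2
t=cv2.imread('pics/k_blue.png')[130:310,250:490];s=cv2.imread('pics/ks_blue.png')[130:280,240:440]
cv2.imwrite('pics/kk1.png',cv2.vconcat([cv2.resize(t,(480,360)),cv2.resize(s,(480,360))][:1]));cv2.imwrite('pics/kk2.png',cv2.resize(s,(800,600)))"
```

```text
clock: 7.6
ee_pos: [0.4234, -0.1061, 0.168]
orientation: [-0.232, 0.973, 0.0, -0.0]
force: [1.2, -0.6, -2.0]
grip_width: 0.0236
blue label [(0.5202, -0.061, np.float64(0.479), 0.0339, 0.0534)]
[(array([ 0.515 , -0.0562]), 0.58)]
[ 0.42415404 -0.10718477  0.16891812] 7.85
window [ 0.47245764 -0.08294109  0.09195055] hit [ 0.51714355 -0.06048618  0.042     ] dist 0.07068317204508905
```

View pics/kk2.png

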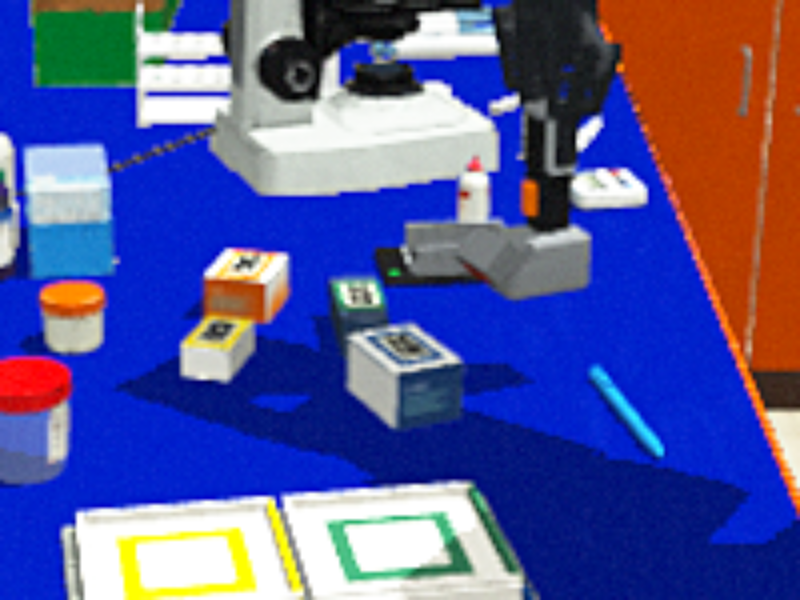

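Blue is in front of the snout and the scanner is upright. I'll raise it 3 mm and hold.

```bash
for i in 1; do python3 -m pendant '[[1,0,0,-0.3,0,0,0],[1,0,0,-0.3,0,0,0],[1,0,0,-0.3,0,0,0],[1,0,0,-0.3,0,0,0],[1,0,0,-0.3,0,0,0],[1,0,0,-0.3,0,0,0],[1,0,0,-0.3,0,0,0],[1,0,0,-0.3,0,0,0],[1,0,0,-0.3,0,0,0],[1,0,0,-0.3,0,0,0]]'; done
python3 -m pendant '[[1,0,0,0,0,0,0],[1,0,0,0,0,0,0],[1,0,0,0,0,0,0],[1,0,0,0,0,0,0],[1,0,0,0,0,0,0],[1,0,0,0,0,0,0],[1,0,0,0,0,0,0],[1,0,0,0,0,0,0],[1,0,0,0,0,0,0],[1,0,0,0,0,0,0]]'
python3 -m pendant '[[1,0,0,0,0,0,0],[1,0,0,0,0,0,0],[1,0,0,0,0,0,0],[1,0,0,0,0,0,0],[1,0,0,0,0,0,0],[1,0,0,0,0,0,0],[1,0,0,0,0,0,0],[1,0,0,0,0,0,0]]'
python3 - <<'E'
from h import *
im=vision.capture("top")
for n,uv in dict(blue=(343,220),green=(394.5,209.5),yellow=(371,167.5),orange=(413,176)).items(): label(n,im,uv)
fit("orange",cams=("top",))
o=ctrl.get_obs();r=R.from_quat(o["orientation"]);w=o["ee_pos"]+r.apply([-.054,0,.077]);b=r.apply([-1,0,1]);print("hit",w+b*(.042-w[2])/b[2])
snap("top","or",(395,155,435,195),10)
E
```

```text
clock: 8.85
ee_pos: [0.4236, -0.106, 0.1713]
orientation: [-0.232, 0.973, 0.0, -0.0]
force: [-0.6, -0.1, -2.0]
grip_width: 0.0231
clock: 9.85
ee_pos: [0.4236, -0.106, 0.1713]
orientation: [-0.232, 0.973, 0.0, -0.0]
force: [-0.1, 0.0, -2.1]
grip_width: 0.0236
clock: 10.65
ee_pos: [0.4236, -0.106, 0.1713]
orientation: [-0.232, 0.973, -0.0, -0.0]
force: [0.2, 0.4, -2.5]
grip_width: 0.0232
blue label [(0.5214, -0.0396, np.float64(-1.558), 0.0478, 0.0812)]
green label [(0.5537, -0.1824, np.float64(0.145), 0.0348, 0.0543)]
yellow label [(0.6547, -0.1262, np.float64(-0.245), 0.0343, 0.0561)]
orange label []
orange [ 0.6416 -0.2369 -0.2247] cost 0.073 ['top']
hit [ 0.51844943 -0.05806431  0.042     ]
```

View pics/or.png

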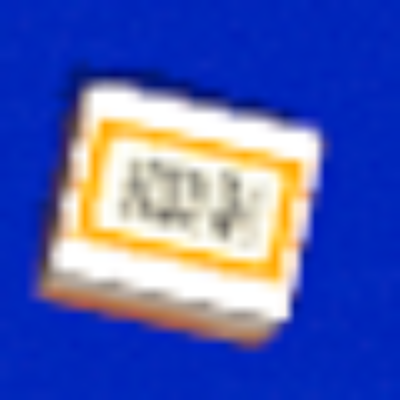

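```bash
python3 - <<'E'
from h import *
from c import scan
w=np.array([at("top",np.array(p)/10+[395,155],.035)[:2] for p in((105,118),(302,163),(280,278),(80,232))]);print(w,w.mean(0))
d=w[0]-w[1];e=w[3]-w[2];print([np.arctan2(-k[0],k[1]) for k in(d,e)],np.linalg.norm(d))
x,y=w.mean(0);scan(x,y,-.22,.035,.06);scan(x,y,-.22,.035)
snap("top","bl",(320,197,365,242),10)
E
```

```text
[[ 0.66263871 -0.21636689]
 [ 0.65135269 -0.26706283]
 [ 0.62096046 -0.26069112]
 [ 0.63241636 -0.20944409]] [ 0.64184206 -0.23839123]
[np.float64(-0.21904954123021833), np.float64(-0.2199269887107199)] 0.05193701061425662
row [-5.24, -14.87, -5.37] [-0.0, 0.0, 0.688]
row [-5.24, -14.87, 0.63] [-0.0, 0.0, 0.688]
```

View pics/bl.png

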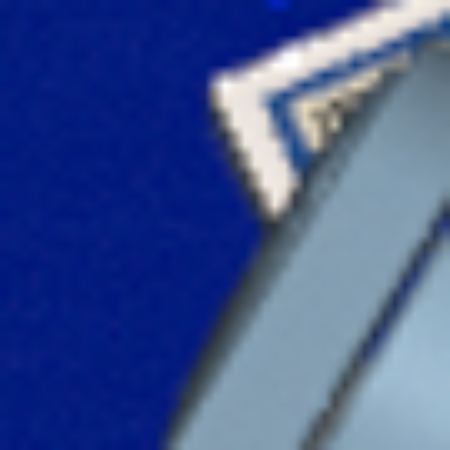

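The blue pack seems to have been knocked: its left corner is now at about (341,205), where it was at (328,217). I'll lift clear and measure it again.

```bash
python3 -m pendant '[[1,0,-2,-3,0,0,0.1],[1,0,-6,-5.4,0,0,0.2],[1,0,-10,-5.4,0,0,0.3],[1,0,-14,-5.4,0,0,0.4],[1,0,-17,-5.4,0,0,0.5],[1,0,-17,-5.4,0,0,0.6],[1,0,-17,-5.4,0,0,0.6],[1,0,-17,-5.4,0,0,0.6]]'
python3 - <<'E'
from h import *
im=snap("top","bl2",(310,140,430,240),6);vision.capture("side")
d=models.mark_of("top","blue_label");print([(k["uv"],k["p"],at("top",k["uv"],.042)) for k in d[:2]])
d=models.mark_of("side","blue_label");print([(k["uv"],k["p"],at("side",k["uv"],.042)) for k in d[:2]])
label("blue",im,(356,208),r=18);fit("blue")
E
```

```text
clock: 11.65
ee_pos: [0.5, -0.2573, 0.2249]
orientation: [0.064, 0.998, 0.0, -0.0]
force: [0.3, 0.6, -2.6]
grip_width: 0.0232
[([359.5, 211.3], 0.81, array([ 0.54396469, -0.09737921,  0.042     ]))]
[([328.6, 210.4], 0.57, array([ 0.553967  , -0.10229636,  0.042     ]))]
blue label [(0.5529, -0.0943, np.float64(0.419), 0.0324, 0.0538)]
blue [ 0.5519 -0.095   0.4416] cost 0.16 ['top', 'side']
```

View pics/bl2.png

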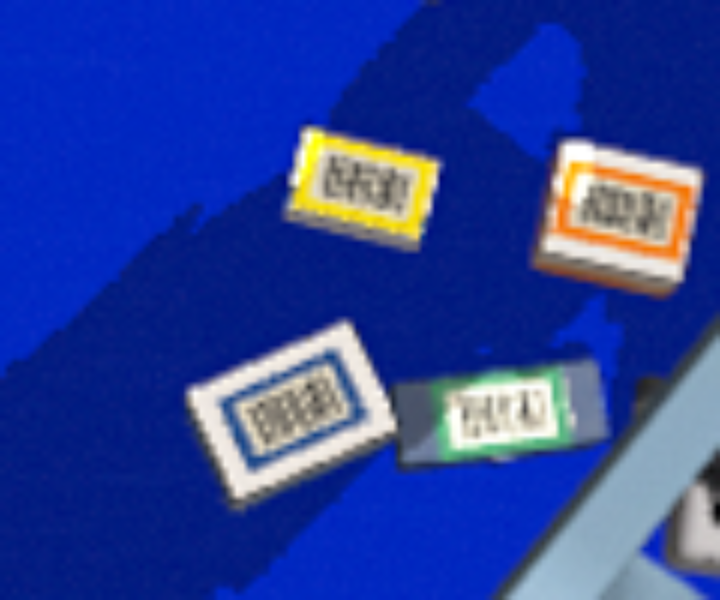

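Blue is now at about (.552,-.095), yaw .43. The knock may have come during the hold, so I'll read blue again before moving on to orange.

```bash
python3 c.py .552 -.095 .43 .042 .02; python3 c.py .552 -.095 .43 .042
```

```text
row [6.05, 11.08, 3.35] [-0.0, 0.0, -0.561]
row [6.05, 11.08, 5.35] [-0.0, 0.0, -0.561]
```

```bash
python3 -m pendant '[[1,2,3,0,0,0,-0.12],[1,4,7,1,0,0,-0.25],[1,6,11,3,0,0,-0.38],[1,6,11,4,0,0,-0.5],[1,6,11,5.2,0,0,-0.56],[1,6,11,5.2,0,0,-0.56],[1,6,11,5.2,0,0,-0.56],[1,6,11,5.2,0,0,-0.56],[1,6,11,5.2,0,0,-0.56]]'
python3 chk.py blue 358 208
```

```text
clock: 12.85
ee_pos: [0.4557, -0.1412, 0.174]
orientation: [-0.212, 0.977, -0.0, 0.0]
force: [0.3, -0.0, -1.5]
grip_width: 0.0233
blue label [(0.5529, -0.094, np.float64(0.434), 0.0325, 0.0533)]
[(array([ 0.7497, -0.1513]), 0.72)]
head (array([ 0.51683056, -0.11956064,  0.10033944]), np.float64(0.0091367291631834)) 0.4 0.58
[ 0.45534596 -0.14090908  0.17344229] 13.1
window [ 0.50449511 -0.11851192  0.09645054] hit [ 0.55405695 -0.09592212  0.042     ] dist 0.0770164706549425
```

Hit (.554,-.096) against label (.553,-.094), at a distance of 7.7 cm. Holding.

```bash
for k in a; do python3 -m pendant '[[1,0,0,0,0,0,0],[1,0,0,0,0,0,0],[1,0,0,0,0,0,0],[1,0,0,0,0,0,0],[1,0,0,0,0,0,0],[1,0,0,0,0,0,0],[1,0,0,0,0,0,0],[1,0,0,0,0,0,0],[1,0,0,0,0,0,0],[1,0,0,0,0,0,0]]'
python3 -m pendant '[[1,0,0,0,0,0,0],[1,0,0,0,0,0,0],[1,0,0,0,0,0,0],[1,0,0,0,0,0,0],[1,0,0,0,0,0,0],[1,0,0,0,0,0,0],[1,0,0,0,0,0,0],[1,0,0,0,0,0,0],[1,0,0,0,0,0,0],[1,0,0,0,0,0,0]]'
python3 -m pendant '[[1,0,0,0,0,0,0],[1,0,0,0,0,0,0],[1,0,0,0,0,0,0],[1,0,0,0,0,0,0]]'; done | grep -E 'clock|pos'
python3 - <<'E'
from h import *
im=vision.capture("top");label("blue",im,(358,208))
from c import scan
scan(.642,-.238,-.22,.035,.05);scan(.642,-.238,-.22,.035)
E
```

```text
clock: 14.1
ee_pos: [0.4553, -0.1408, 0.1733]
clock: 15.1
ee_pos: [0.4553, -0.1408, 0.1733]
clock: 15.5
ee_pos: [0.4553, -0.1408, 0.1733]
blue label [(0.5517, -0.095, np.float64(0.396), 0.0345, 0.054)]
row [-4.42, -10.14, -4.17] [0.0, -0.0, 0.648]
row [-4.42, -10.14, 0.83] [0.0, -0.0, 0.648]
```

```bash
python3 -m pendant '[[1,0,0,-3,0,0,0.1],[1,-1,-4,-4,0,0,0.25],[1,-3,-8,-4,0,0,0.4],[1,-4.4,-10.1,-3,0,0,0.55],[1,-4.4,-10.1,0,0,0,0.65],[1,-4.4,-10.1,0.8,0,0,0.65],[1,-4.4,-10.1,0.8,0,0,0.65],[1,-4.4,-10.1,0.8,0,0,0.65],[1,-4.4,-10.1,0.8,0,0,0.65]]'
python3 chk.py orange 414 175; python3 -c "
from h import *
fit('orange',cams=('top','side'))
t=cv2.imread('pics/k_orange.png')[150:250,330:450];cv2.imwrite('pics/ko.png',cv2.resize(t,None,fx=6,fy=6))"
```

```text
clock: 16.45
ee_pos: [0.5378, -0.2146, 0.1669]
orientation: [0.11, 0.994, -0.001, 0.001]
force: [-0.0, -0.6, -0.7]
grip_width: 0.0232
orange label []
[(array([0.5213, 0.1499]), 0.52)]
[ 0.53749553 -0.21447882  0.16608521] 16.7
window [ 0.59025964 -0.22638957  0.08914963] hit [ 0.64320861 -0.2383312   0.035     ] dist 0.07667058472845023
orange [0.6346 0.3338 0.2337] cost 1.7 ['top', 'side']
```

View pics/ko.png

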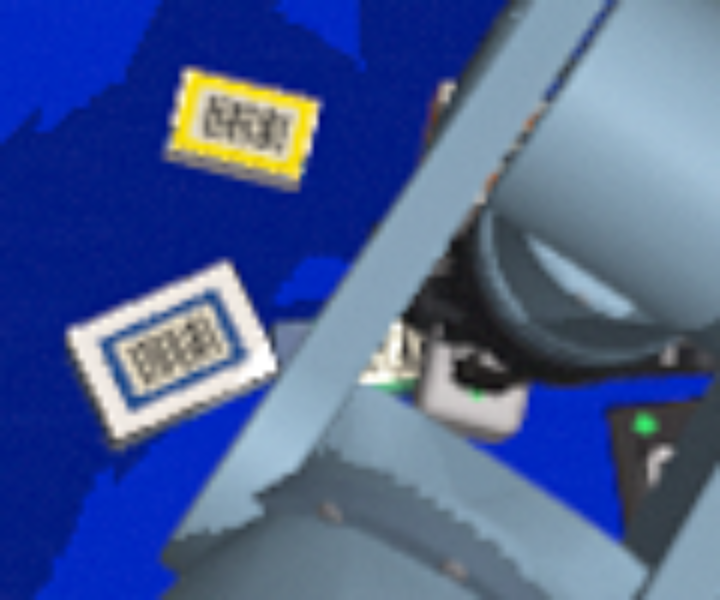

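The arm hides orange from the top camera, but its left corner shows at (404,167), where it was. The computed hit matches, so I'll hold.

```bash
for k in a; do python3 -m pendant '[[1,0,0,0,0,0,0],[1,0,0,0,0,0,0],[1,0,0,0,0,0,0],[1,0,0,0,0,0,0],[1,0,0,0,0,0,0],[1,0,0,0,0,0,0],[1,0,0,0,0,0,0],[1,0,0,0,0,0,0],[1,0,0,0,0,0,0],[1,0,0,0,0,0,0]]'
python3 -m pendant '[[1,0,0,0,0,0,0],[1,0,0,0,0,0,0],[1,0,0,0,0,0,0],[1,0,0,0,0,0,0],[1,0,0,0,0,0,0],[1,0,0,0,0,0,0],[1,0,0,0,0,0,0],[1,0,0,0,0,0,0],[1,0,0,0,0,0,0],[1,0,0,0,0,0,0]]'
python3 -m pendant '[[1,0,0,0,0,0,0],[1,0,0,0,0,0,0],[1,0,0,0,0,0,0],[1,0,0,0,0,0,0]]'; done | grep -E 'clock|pos'
python3 - <<'E'
from h import *
vision.capture("side")
d=models.mark_of("side","orange_label");print([(k["uv"],k["p"],at("side",k["uv"],.035)) for k in d[:2]])
from c import scan
scan(.5537,-.182,.14,.032,.05);scan(.5537,-.182,.14,.032)
E
```

```text
clock: 17.8
ee_pos: [0.5372, -0.2144, 0.1653]
clock: 18.8
ee_pos: [0.5372, -0.2144, 0.1653]
clock: 19.2
ee_pos: [0.5372, -0.2144, 0.1653]
[([302.8, 194.0], 0.52, array([ 0.63768048, -0.2528713 ,  0.035     ]))]
row [9.12, -0.26, -4.67] [-0.0, 0.0, -0.362]
row [9.12, -0.26, 0.33] [-0.0, 0.0, -0.362]
```

```bash
python3 -m pendant '[[1,1,0,-3,0,0,0],[1,4,-0.2,-3,0,0,-0.12],[1,8,-0.2,-3,0,0,-0.25],[1,9.1,-0.3,-1,0,0,-0.36],[1,9.1,-0.3,0.3,0,0,-0.36],[1,9.1,-0.3,0.3,0,0,-0.36],[1,9.1,-0.3,0.3,0,0,-0.36],[1,9.1,-0.3,0.3,0,0,-0.36]]'
python3 chk.py green 394.5 209.5
python3 -c "
import cv2
t=cv2.imread('pics/k_green.png')[140:250,330:450];s=cv2.imread('pics/ks_green.png')[140:250,250:370]
cv2.imwrite('pics/kg.png',cv2.hconcat([cv2.resize(t,(400,367)),cv2.resize(s,(400,367))]))"
```

```text
clock: 20.1
ee_pos: [0.449, -0.1978, 0.1629]
orientation: [-0.069, 0.998, -0.0, 0.0]
force: [-0.6, 0.8, -1.7]
grip_width: 0.0235
green label [(0.5522, -0.1721, np.float64(-1.437), 0.0335, 0.0344)]
[(array([ 0.555 , -0.1802]), 0.63)]
head (array([0.50633799, 0.12697252, 0.19395109]), np.float64(0.011593336702563628)) 0.44 0.51
[ 0.44820426 -0.19743238  0.16256812] 20.35
window [ 0.50172033 -0.19002288  0.08558676] hit [ 0.5548363  -0.18266087  0.032     ] dist 0.07580927900513616
```

View pics/kg.png

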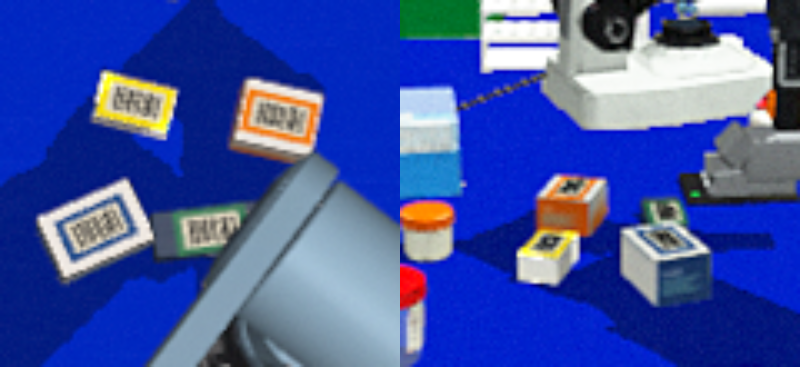

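Green hasn't moved, and the hit (.555,-.183) agrees with its label. Holding.

```bash
for k in a; do python3 -m pendant '[[1,0,0,0,0,0,0],[1,0,0,0,0,0,0],[1,0,0,0,0,0,0],[1,0,0,0,0,0,0],[1,0,0,0,0,0,0],[1,0,0,0,0,0,0],[1,0,0,0,0,0,0],[1,0,0,0,0,0,0],[1,0,0,0,0,0,0],[1,0,0,0,0,0,0]]'
python3 -m pendant '[[1,0,0,0,0,0,0],[1,0,0,0,0,0,0],[1,0,0,0,0,0,0],[1,0,0,0,0,0,0],[1,0,0,0,0,0,0],[1,0,0,0,0,0,0],[1,0,0,0,0,0,0],[1,0,0,0,0,0,0],[1,0,0,0,0,0,0],[1,0,0,0,0,0,0]]'
python3 -m pendant '[[1,0,0,0,0,0,0],[1,0,0,0,0,0,0],[1,0,0,0,0,0,0],[1,0,0,0,0,0,0]]'; done | grep -E 'clock|pos'
python3 - <<'E'
from h import *
im=vision.capture("top")
L=label("yellow",im,(371,167.5));label("green",im,(394.5,209.5))
from c import scan
scan(.655,-.1265,-.24,.024,.06);scan(.655,-.1265,-.24,.024)
E
```

```text
clock: 21.35
ee_pos: [0.4478, -0.1973, 0.1623]
clock: 22.35
ee_pos: [0.4478, -0.1973, 0.1623]
clock: 22.75
ee_pos: [0.4478, -0.1973, 0.1623]
yellow label [(0.6551, -0.1264, np.float64(-0.245), 0.0344, 0.0559)]
green label [(0.5519, -0.1722, np.float64(-1.437), 0.0335, 0.0344)]
row [-11.55, 8.11, -5.17] [-0.0, 0.0, 0.378]
row [-11.55, 8.11, 0.83] [-0.0, 0.0, 0.378]
```

```bash
python3 -m pendant '[[1,0,0,-4,0,0,0],[1,-3,2,-5,0,0,0.1],[1,-7,5,-5,0,0,0.2],[1,-11,8.1,-5,0,0,0.3],[1,-11,8.1,-3,0,0,0.38],[1,-11,8.1,0,0,0,0.38],[1,-11,8.1,0.3,0,0,0.38],[1,-11,8.1,0.3,0,0,0.38],[1,-11,8.1,0.3,0,0,0.38]]'
python3 chk.py yellow 371 167.5
```

```text
clock: 23.7
ee_pos: [0.5463, -0.1026, 0.1607]
orientation: [0.121, 0.993, -0.0, 0.001]
force: [0.2, 0.6, -2.0]
grip_width: 0.0237
yellow label []
[]
head (array([ 0.57637821, -0.17671023,  0.05317722]), np.float64(0.05916507762733024)) 0.16 0.66
[ 0.54609943 -0.10241572  0.16038968] 23.95
window [ 0.59865678 -0.11542593  0.08349066] hit [ 0.65662227 -0.12976738  0.024     ] dist 0.08429005312870529
```

```bash
for k in a; do python3 -m pendant '[[1,0,0.3,0,0,0,0],[1,0,0.3,0,0,0,0],[1,0,0.3,0,0,0,0],[1,0,0.3,0,0,0,0],[1,0,0.3,0,0,0,0],[1,0,0.3,0,0,0,0],[1,0,0.3,0,0,0,0],[1,0,0.3,0,0,0,0],[1,0,0.3,0,0,0,0],[1,0,0.3,0,0,0,0]]'
python3 -m pendant '[[1,0,0,0,0,0,0],[1,0,0,0,0,0,0],[1,0,0,0,0,0,0],[1,0,0,0,0,0,0],[1,0,0,0,0,0,0],[1,0,0,0,0,0,0],[1,0,0,0,0,0,0],[1,0,0,0,0,0,0],[1,0,0,0,0,0,0],[1,0,0,0,0,0,0]]'
python3 -m pendant '[[1,0,0,0,0,0,0],[1,0,0,0,0,0,0],[1,0,0,0,0,0,0],[1,0,0,0,0,0,0],[1,0,0,0,0,0,0],[1,0,0,0,0,0,0],[1,0,0,0,0,0,0]]'; done | grep -E 'clock|pos'
python3 - <<'E'
from h import *
im=vision.capture("side")
d=models.mark_of("side","yellow_label");print([(k["uv"],k["p"],at("side",k["uv"],.024)) for k in d[:2]])
go((.472,-.3365,.24),.12)
E
```

```text
clock: 24.95
ee_pos: [0.5463, -0.099, 0.1593]
clock: 25.95
ee_pos: [0.5463, -0.099, 0.1593]
clock: 26.65
ee_pos: [0.5463, -0.099, 0.1593]
[([290.0, 210.7], 0.53, array([ 0.66716652, -0.14033185,  0.024     ]))]
row [1.53, -24.84, -8.07] [-0.0, -0.0, -0.362]
```

```bash
python3 -m pendant '[[1,0,0,-4,0,0,0],[1,0,-3,-8,0,0,-0.05],[1,0.5,-8,-8,0,0,-0.1],[1,1,-13,-8,0,0,-0.2],[1,1.5,-18,-8,0,0,-0.3],[1,1.5,-23,-8,0,0,-0.36],[1,1.5,-24.8,-8,0,0,-0.36],[1,1.5,-24.8,-8,0,0,-0.36],[1,1.5,-24.8,-8,0,0,-0.36],[1,1.5,-24.8,-8,0,0,-0.36]]'
python3 - <<'E'
from h import *
im=vision.capture("top")
for n,uv in dict(blue=(358,208),green=(394.5,209.5),yellow=(371,167.5),orange=(413.5,175)).items(): label(n,im,uv)
go((.472,-.3365,.13),.12);go((.472,-.3365,.106),.12)
snap('side','dk',(310,100,420,200),7)
E
```

```text
clock: 27.75
ee_pos: [0.4728, -0.3346, 0.2391]
orientation: [-0.06, 0.998, 0.0, -0.0]
force: [0.2, 0.7, -1.1]
grip_width: 0.0234
blue label [(0.5528, -0.0942, np.float64(0.434), 0.0323, 0.0537)]
green label [(0.5512, -0.1832, np.float64(0.012), 0.0335, 0.0559)]
yellow label [(0.6555, -0.1266, np.float64(-0.253), 0.0356, 0.0559)]
orange label [(0.6426, -0.2349, np.float64(-0.213), 0.0343, 0.0609)]
row [0.12, -0.19, 10.92] [0.001, 0.0, -0.0]
row [0.12, -0.19, 13.32] [0.001, 0.0, -0.0]
```

View pics/dk.png

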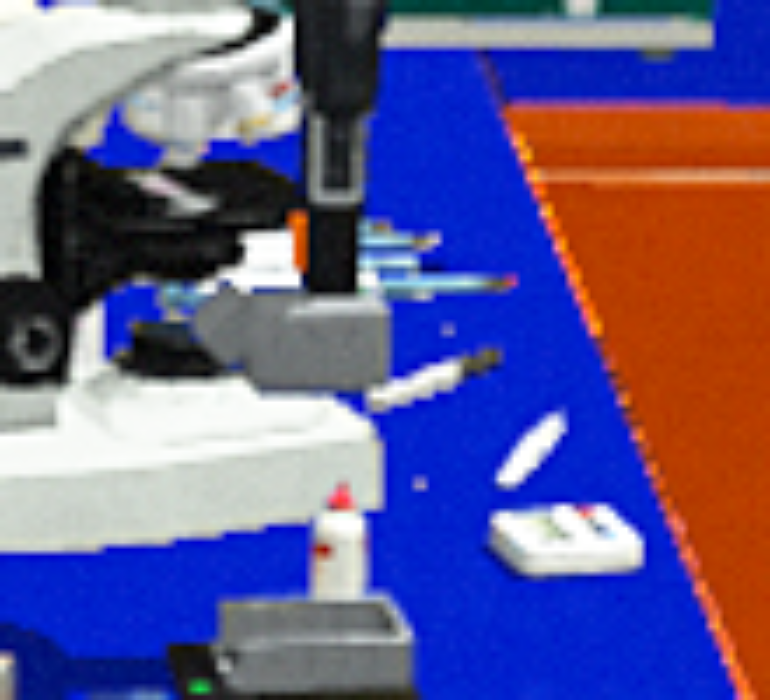

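The scanner hangs straight over the pocket, and every label is where it was when read. Lowering it into the dock.

```bash
python3 -m pendant '[[1,0.1,-0.2,4,0,0,0],[1,0.1,-0.2,8,0,0,0],[1,0.1,-0.2,9,0,0,0],[1,0.1,-0.2,10,0,0,0],[1,0.1,-0.2,11,0,0,0],[1,0.1,-0.2,12,0,0,0],[1,0.1,-0.2,12.6,0,0,0],[1,0.1,-0.2,13,0,0,0],[1,0.1,-0.2,13.3,0,0,0],[1,0.1,-0.2,13.3,0,0,0]]'
python3 -m pendant '[[1,0,0,0.1,0,0,0],[1,0,0,0.2,0,0,0],[1,0,0,0.2,0,0,0]]'
```

```text
clock: 28.85
ee_pos: [0.4716, -0.3384, 0.106]
orientation: [-0.059, 0.998, -0.0, -0.0]
force: [0.0, 1.1, -2.7]
grip_width: 0.0231
clock: 29.15
ee_pos: [0.4717, -0.3384, 0.1043]
orientation: [-0.059, 0.998, -0.0, 0.0]
force: [-0.5, 1.3, -2.9]
grip_width: 0.0233
```

```bash
python3 -m pendant '[[1,0,0.1,0.1,0,0,0],[1,0,0.1,0.1,0,0,0],[1,0,0.1,0.2,0,0,0],[1,0,0.1,0.2,0,0,0]]'
python3 -m pendant '[[5,0,0,0,0,0,0],[5,0,0,0,0,0,0],[5,0,0,0,0,0,0],[5,0,0,0,0,0,0]]'
python3 -m pendant '[[5,0,0,-4,0,0,0],[5,0,0,-8,0,0,0],[5,0,0,-12,0,0,0],[5,0,0,-14,0,0,0],[5,0,0,-14,0,0,0]]'
python3 - <<'E'
from h import *
snap('side','dk2',(310,100,420,200),7);im=vision.capture("top")
for n,uv in dict(blue=(358,208),green=(394.5,209.5)).items(): label(n,im,uv)
go((.552,-.0945,.2),.43)
E
```

```text
clock: 29.55
ee_pos: [0.4718, -0.3381, 0.1039]
orientation: [-0.059, 0.998, -0.001, 0.0]
force: [-4.3, 1.9, 9.0]
grip_width: 0.0236
clock: 29.95
ee_pos: [0.4715, -0.3373, 0.1021]
orientation: [-0.059, 0.998, 0.0, -0.0]
force: [0.8, 0.3, -0.0]
grip_width: 0.0499
clock: 30.45
ee_pos: [0.4731, -0.3388, 0.2464]
orientation: [-0.059, 0.998, -0.003, 0.002]
force: [-0.2, 0.4, 0.1]
grip_width: 0.0498
blue label [(0.5529, -0.0943, np.float64(0.421), 0.0324, 0.0538)]
green label [(0.5512, -0.1832, np.float64(0.012), 0.0335, 0.0559)]
row [-10.87, 23.14, 4.19] [0.0, -0.0, -0.312]
```

View pics/dk2.png

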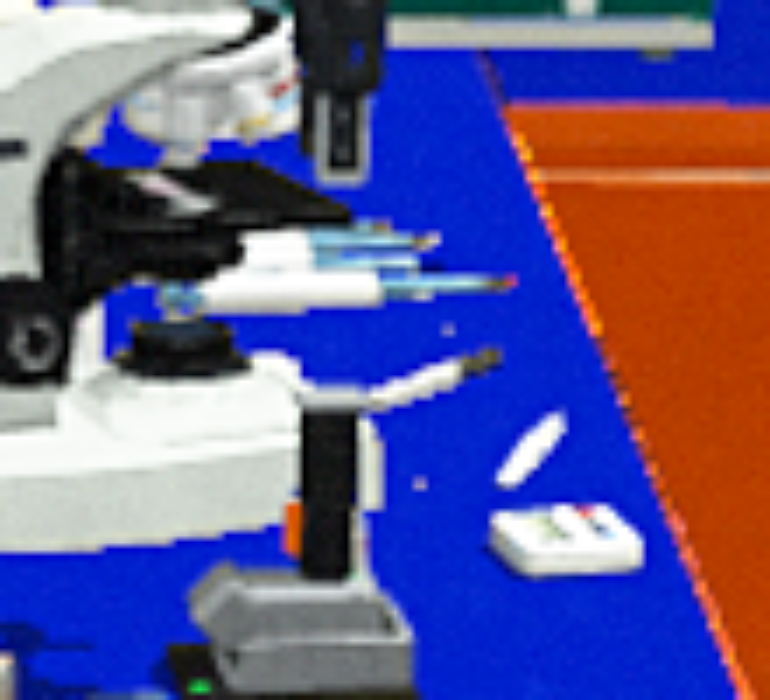

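```bash
python3 -c "
from h import *
go((.5525,-.0945,.14),.43-np.pi/2)"
```

```text
row [-10.92, 23.14, 10.19] [0.0, -0.0, 1.259]
```

```bash
python3 -m pendant '[[7,-2,4,0,0,0,0.14],[7,-4,8,2,0,0,0.28],[7,-6,12,4,0,0,0.42],[7,-8,16,6,0,0,0.56],[7,-10,20,8,0,0,0.7],[7,-10.9,23.1,10,0,0,0.84],[7,-10.9,23.1,10,0,0,0.98],[7,-10.9,23.1,10,0,0,1.12],[7,-10.9,23.1,10,0,0,1.26],[7,-10.9,23.1,10,0,0,1.26]]'
python3 -c "
from h import *
go((.5525,-.0945,.017),.43-np.pi/2)
vision.capture('side');fit('blue',x0=(.5525,-.0945),cams=('side',))"
```

```text
clock: 31.55
ee_pos: [0.551, -0.0943, 0.1399]
orientation: [0.541, 0.841, -0.0, -0.002]
force: [-0.2, 0.8, 0.3]
grip_width: 0.07
row [-0.12, 0.16, 12.29] [-0.003, -0.003, -0.002]
blue [ 0.5519 -0.0953  0.3349] cost 0.126 ['side']
```

```bash
python3 -m pendant '[[7,-0.1,0.1,5,0,0,0],[7,-0.1,0.1,9,0,0,0],[7,-0.1,0.1,11,0,0,0],[7,-0.1,0.1,12.2,0,0,0],[7,-0.1,0.1,12.2,0,0,0]]'
python3 -m pendant '[[4,0,0,0,0,0,0],[4,0,0,0,0,0,0],[3,0,0,0,0,0,0],[3,0,0,0,0,0,0],[3,0,0,0,0,0,0]]'
python3 -m pendant '[[3,0,0,-3,0,0,0],[3,0,0,-6,0,0,0],[3,0,0,-10,0,0,0],[3,0,0,-12,0,0,0],[3,0,0,-12,0,0,0]]'
python3 -c "
from h import *
go((.4994,.2848,.137),.21-np.pi/2)"
```

```text
clock: 32.15
ee_pos: [0.5524, -0.0952, 0.0184]
orientation: [0.54, 0.842, -0.0, -0.002]
force: [-0.7, -0.2, 0.7]
grip_width: 0.07
clock: 32.65
ee_pos: [0.555, -0.096, 0.0219]
orientation: [0.54, 0.842, 0.0, 0.001]
force: [0.0, 0.5, 7.1]
grip_width: 0.0494
clock: 33.15
ee_pos: [0.5562, -0.0964, 0.1442]
orientation: [0.54, 0.841, 0.001, 0.004]
force: [0.1, 0.8, -1.5]
grip_width: 0.0496
row [37.03, 10.7, 0.58] [0.006, 0.005, 0.219]
```

```bash
python3 -m pendant '[[3,4,1,0,0,0,0.02],[3,8,2,0,0,0,0.05],[3,13,3.5,0,0,0,0.07],[3,18,5,0,0,0,0.1],[3,23,6.5,0,0,0,0.12],[3,28,8,0,0,0,0.15],[3,33,9.5,0,0,0,0.18],[3,37,10.7,0.5,0,0,0.22],[3,37,10.7,0.5,0,0,0.22],[3,37,10.7,0.5,0,0,0.22]]'
python3 -c "
from h import *
go((.4994,.2848,.034),.21-np.pi/2)"
```

```text
clock: 34.15
ee_pos: [0.4954, 0.2864, 0.1333]
orientation: [0.628, 0.778, -0.001, -0.001]
force: [-0.3, -0.6, -1.4]
grip_width: 0.0496
row [-0.24, 0.38, 9.93] [-0.003, 0.001, 0.003]
```

```bash
python3 -m pendant '[[3,-0.2,0.3,4,0,0,0],[3,-0.2,0.3,7,0,0,0],[3,-0.2,0.3,8.5,0,0,0],[3,-0.2,0.3,9.3,0,0,0],[3,-0.2,0.3,9.8,0,0,0],[3,-0.2,0.3,9.9,0,0,0],[3,-0.2,0.3,9.9,0,0,0]]'
python3 -m pendant '[[3,0,0,0.1,0,0,0],[3,0,0,0.2,0,0,0],[3,0,0,0.2,0,0,0]]'
```

```text
clock: 34.85
ee_pos: [0.5015, 0.2842, 0.0373]
orientation: [0.63, 0.777, 0.001, 0.001]
force: [-0.0, -0.4, -1.4]
grip_width: 0.0495
clock: 35.15
ee_pos: [0.5007, 0.2842, 0.0346]
orientation: [0.629, 0.777, 0.0, 0.0]
force: [-0.2, 0.4, -2.0]
grip_width: 0.0495
```

```bash
python3 -m pendant '[[3,0,0,0.1,0,0,0],[3,0,0,0.2,0,0,0],[3,0,0,0.3,0,0,0],[3,0,0,0.3,0,0,0],[3,0,0,0.3,0,0,0]]'
python3 -m pendant '[[5.5,0,0,0,0,0,0],[6.2,0,0,0,0,0,0],[6.5,0,0,0,0,0,0],[6.5,0,0,0,0,0,0]]'
python3 -m pendant '[[6.5,0,0,-4,0,0,0],[6.5,0,0,-8,0,0,0],[6.5,0,0,-12,0,0,0],[6.5,0,0,-12,0,0,0]]'
python3 - <<'E'
from h import *
go((.6422,-.2375,.155),-.22-np.pi/2)
im=snap('top','p1',(170,140,440,270),2.9)
for n,uv in dict(orange=(413.5,175),green=(394.5,209.5),yellow=(371,167.5)).items(): label(n,im,uv)
vision.capture('side');fit('orange');fit('blue',x0=(.5,.285),z0=.01)
E
```

```text
clock: 35.65
ee_pos: [0.5006, 0.2842, 0.0319]
orientation: [0.629, 0.777, 0.0, 0.0]
force: [-3.3, -0.0, 5.6]
grip_width: 0.0493
clock: 36.05
ee_pos: [0.5006, 0.2841, 0.0312]
orientation: [0.63, 0.777, -0.0, -0.0]
force: [0.2, -0.2, 0.3]
grip_width: 0.0648
clock: 36.45
ee_pos: [0.5045, 0.2854, 0.1579]
orientation: [0.629, 0.777, 0.005, 0.003]
force: [1.1, 0.2, 0.1]
grip_width: 0.0648
row [-54.01, 2.6, 0.26] [0.011, -0.004, 0.429]
orange label []
green label [(0.5536, -0.1827, np.float64(0.138), 0.0348, 0.0549)]
yellow label [(0.6554, -0.1267, np.float64(-0.237), 0.035, 0.0553)]
orange [ 0.6409 -0.2369 -0.2069] cost 0.199 ['top', 'side']
blue [0.4997 0.286  0.1641] cost 0.356 ['top', 'side']
```

View pics/p1.png

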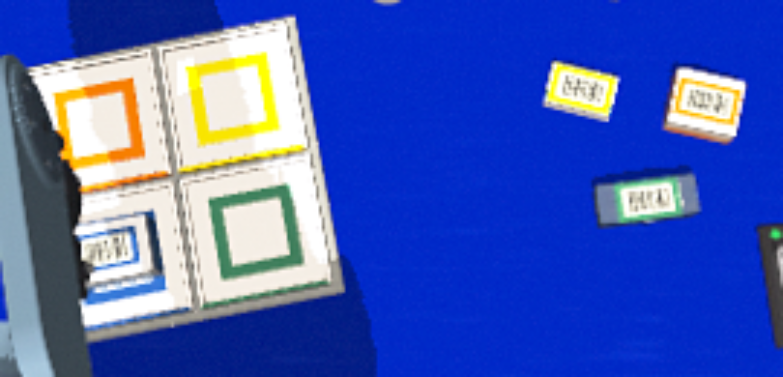

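```bash
python3 -m pendant '[[6.5,-5,0.3,0,0,0,0.05],[6.5,-10,0.5,0,0,0,0.1],[6.5,-15,0.8,0,0,0,0.15],[6.5,-20,1,0,0,0,0.2],[6.5,-25,1.2,0,0,0,0.25],[6.5,-30,1.5,0,0,0,0.3],[6.5,-35,1.7,0,0,0,0.35],[6.5,-40,2,0,0,0,0.4],[6.5,-45,2.2,0,0,0,0.43],[6.5,-50,2.4,0,0,0,0.43]]'
python3 -c "
from h import *
go((.6418,-.2375,.1),-.22-np.pi/2);go((.6418,-.2375,.016),-.22-np.pi/2)"
```

```text
clock: 37.75
ee_pos: [0.6271, -0.2012, 0.1495]
orientation: [0.781, 0.624, -0.0, -0.001]
force: [0.2, 0.1, 0.0]
grip_width: 0.0648
row [-3.22, 2.25, 4.94] [-0.003, -0.001, -0.002]
row [-3.23, 2.27, 13.34] [-0.003, -0.001, -0.002]
```

```bash
python3 -m pendant '[[6.5,-3.2,2.3,2,0,0,0],[6.5,-3.2,2.3,4,0,0,0],[6.5,-3.2,2.3,4,0,0,0],[6.5,-3.2,2.3,4,0,0,0]]'
python3 -c "
from h import *
go((.6418,-.2375,.016),-.22-np.pi/2)"
```

```text
clock: 38.15
ee_pos: [0.642, -0.2348, 0.1096]
orientation: [0.781, 0.625, -0.001, -0.002]
force: [1.0, 0.0, 0.1]
grip_width: 0.0653
row [-0.28, 0.08, 9.35] [-0.004, -0.001, -0.001]
```

```bash
python3 -m pendant '[[6.5,-0.1,0,5,0,0,0],[6.5,-0.1,0,7,0,0,0],[6.5,-0.1,0,8.5,0,0,0],[6.5,-0.1,0,9.1,0,0,0],[6.5,-0.1,0,9.1,0,0,0],[4,-0.1,0,9.1,0,0,0],[3,-0.1,0,9.1,0,0,0],[3,-0.1,0,9.1,0,0,0],[3,-0.1,0,9.1,0,0,0],[3,-0.1,0,9.1,0,0,0]]'
python3 -m pendant '[[3,0,0,-3,0,0,0],[3,0,0,-6,0,0,0],[3,0,0,-10,0,0,0],[3,0,0,-13,0,0,0],[3,0,0,-13,0,0,0],[3,0,0,-13,0,0,0]]'
python3 -c "
from h import *
go((.6207,.3104,.147),.21-np.pi/2)"
```

```text
clock: 39.15
ee_pos: [0.6443, -0.2374, 0.0225]
orientation: [0.781, 0.625, 0.001, 0.002]
force: [0.4, 1.1, 7.2]
grip_width: 0.0489
clock: 39.75
ee_pos: [0.643, -0.2369, 0.151]
orientation: [0.781, 0.625, 0.0, 0.001]
force: [-0.5, 0.5, -1.8]
grip_width: 0.0492
row [52.91, -14.18, 0.36] [0.001, 0.001, -0.431]
```

```bash
python3 -m pendant '[[3,4,-1,0,0,0,-0.03],[3,9,-2.4,0,0,0,-0.07],[3,14,-3.8,0,0,0,-0.11],[3,19,-5.1,0,0,0,-0.15],[3,24,-6.5,0,0,0,-0.2],[3,29,-7.8,0,0,0,-0.24],[3,34,-9.2,0,0,0,-0.28],[3,39,-10.5,0,0,0,-0.32],[3,44,-11.8,0,0,0,-0.38],[3,48,-12.9,0,0,0,-0.43]]'
python3 -m pendant '[[3,0,0,0,0,0,0],[3,0,0,0,0,0,0]]'
python3 -c "
from h import *
go((.6207,.3104,.1),.21-np.pi/2);"
```

```text
clock: 40.75
ee_pos: [0.6206, 0.2556, 0.1475]
orientation: [0.629, 0.778, -0.002, -0.001]
force: [0.6, -0.6, -1.2]
grip_width: 0.0491
clock: 40.95
ee_pos: [0.6206, 0.2551, 0.1476]
orientation: [0.628, 0.778, -0.002, -0.001]
force: [0.1, -0.3, -0.9]
grip_width: 0.0493
row [5.41, 1.19, 4.75] [-0.004, 0.0, 0.002]
```

```bash
python3 -m pendant '[[3,3,0.7,1,0,0,0],[3,5.4,1.2,3,0,0,0],[3,5.4,1.2,4.7,0,0,0],[3,5.4,1.2,4.7,0,0,0],[3,5.4,1.2,4.7,0,0,0]]'
python3 -c "
from h import *
go((.6207,.3104,.034),.21-np.pi/2);"
```

```text
clock: 41.45
ee_pos: [0.6228, 0.3072, 0.1021]
orientation: [0.63, 0.776, -0.001, -0.001]
force: [0.4, -0.1, -1.2]
grip_width: 0.0489
row [0.36, -0.12, 6.81] [-0.003, 0.001, -0.003]
```

```bash
python3 -m pendant '[[3,0.2,0,3,0,0,0],[3,0.2,0,5,0,0,0],[3,0.2,0,6,0,0,0],[3,0.2,0,6.5,0,0,0],[3,0.2,0,6.8,0,0,0],[3,0.2,0,6.9,0,0,0],[3,0.2,0,7,0,0,0],[3,0.2,0,7,0,0,0]]'
python3 -m pendant '[[3,0,0,0.1,0,0,0],[3,0,0,0.2,0,0,0],[3,0,0,0.2,0,0,0],[3,0,0,0.2,0,0,0]]'
```

```text
clock: 42.25
ee_pos: [0.623, 0.3115, 0.034]
orientation: [0.629, 0.777, 0.0, 0.0]
force: [-0.0, 0.3, -0.3]
grip_width: 0.0492
clock: 42.65
ee_pos: [0.623, 0.3116, 0.0325]
orientation: [0.629, 0.777, 0.0, 0.0]
force: [-3.6, -1.1, 5.9]
grip_width: 0.0492
```

Contact. Release, lift, and set out for green.

```bash
python3 -m pendant '[[5.5,0,0,0,0,0,0],[6.2,0,0,0,0,0,0],[6.5,0,0,0,0,0,0],[6.5,0,0,0,0,0,0]]'
python3 -m pendant '[[6.5,0,0,-4,0,0,0],[6.5,0,0,-8,0,0,0],[6.5,0,0,-11,0,0,0],[6.5,0,0,-11,0,0,0]]'
python3 - <<'E'
from h import *
im=vision.capture('top')
g=label('green',im,(394.5,209.5));label('yellow',im,(371,167.5))
go((g[0],g[1],.145),g[2]-np.pi/2)
E
```

```text
clock: 43.05
ee_pos: [0.6225, 0.3113, 0.0311]
orientation: [0.63, 0.777, -0.0, -0.0]
force: [-0.4, 0.9, 0.4]
grip_width: 0.065
clock: 43.45
ee_pos: [0.626, 0.3125, 0.1478]
orientation: [0.629, 0.777, 0.004, 0.003]
force: [0.4, 0.8, 0.2]
grip_width: 0.0652
green label [(0.5537, -0.1824, np.float64(0.138), 0.0344, 0.0545)]
yellow label [(0.6555, -0.1264, np.float64(-0.24), 0.035, 0.0559)]
row [-46.89, -17.19, -0.15] [0.006, -0.001, 0.071]
```

```bash
python3 -m pendant '[[6,-4.5,-1.6,0,0,0,0.01],[6,-9,-3.3,0,0,0,0.02],[6,-14,-5,0,0,0,0.03],[6,-18.5,-6.8,0,0,0,0.04],[6,-23,-8.5,0,0,0,0.05],[6,-27.5,-10.2,0,0,0,0.06],[6,-32,-11.8,0,0,0,0.07],[6,-36.5,-13.4,0,0,0,0.07],[6,-41,-15,0,0,0,0.07],[6,-45.5,-16.7,0,0,0,0.07]]'
python3 -m pendant '[[6,-1.3,-0.4,0,0,0,0],[6,-1.3,-0.4,2,0,0,0],[6,-1.3,-0.4,4,0,0,0],[6,-1.3,-0.4,4,0,0,0]]'
python3 -c "
from h import *
go((.5537,-.1825,.016),.138-np.pi/2)"
```

```text
clock: 44.5
ee_pos: [0.5522, -0.1698, 0.1398]
orientation: [0.656, 0.755, -0.0, -0.001]
force: [0.6, -0.3, 0.6]
grip_width: 0.0602
clock: 44.9
ee_pos: [0.5486, -0.18, 0.0972]
orientation: [0.656, 0.754, -0.001, -0.004]
force: [-0.1, 0.2, -0.1]
grip_width: 0.0599
row [-0.36, 0.52, 8.11] [-0.006, -0.005, 0.001]
```

```bash
python3 -m pendant '[[6,-0.2,0.4,4,0,0,0],[6,-0.2,0.4,6,0,0,0],[6,-0.2,0.4,7.3,0,0,0],[6,-0.2,0.4,7.8,0,0,0],[6,-0.2,0.4,7.8,0,0,0],[4,-0.2,0.4,7.8,0,0,0],[2,-0.2,0.4,7.8,0,0,0],[2,-0.2,0.4,7.8,0,0,0],[2,-0.2,0.4,7.8,0,0,0],[2,-0.2,0.4,7.8,0,0,0]]'
python3 -m pendant '[[2,0,0,-3,0,0,0],[2,0,0,-6,0,0,0],[2,0,0,-10,0,0,0],[2,0,0,-12,0,0,0],[2,0,0,-12,0,0,0],[2,0,0,-12,0,0,0]]'
python3 -c "
from h import *
go((.525,.1643,.12),.21-np.pi/2)"
```

```text
clock: 45.9
ee_pos: [0.5569, -0.1839, 0.0249]
orientation: [0.656, 0.755, 0.0, 0.001]
force: [-0.0, 0.7, 6.0]
grip_width: 0.0339
clock: 46.5
ee_pos: [0.5554, -0.1832, 0.1431]
orientation: [0.656, 0.754, -0.0, 0.0]
force: [-0.0, -0.1, -1.8]
grip_width: 0.0341
row [34.83, 1.8, 2.3] [0.0, 0.0, -0.071]
```

```bash
python3 -m pendant '[[2,4,0.2,0,0,0,-0.01],[2,8,0.4,0,0,0,-0.02],[2,13,0.7,0,0,0,-0.03],[2,18,1,0,0,0,-0.04],[2,23,1.3,0,0,0,-0.05],[2,28,1.5,0,0,0,-0.06],[2,32,1.7,0,0,0,-0.07],[2,34.8,1.8,1,0,0,-0.07],[2,34.8,1.8,2.3,0,0,-0.07],[2,34.8,1.8,2.3,0,0,-0.07]]'
python3 -c "
from h import *
go((.525,.1643,.036),.21-np.pi/2)"
```

```text
clock: 47.5
ee_pos: [0.5223, 0.1639, 0.1164]
orientation: [0.629, 0.778, -0.003, -0.002]
force: [-0.4, 0.1, -1.1]
grip_width: 0.0337
row [-0.03, 0.33, 8.04] [-0.007, -0.0, 0.001]
```

```bash
python3 -m pendant '[[2,0,0.3,3,0,0,0],[2,0,0.3,5,0,0,0],[2,0,0.3,6.5,0,0,0],[2,0,0.3,7.3,0,0,0],[2,0,0.3,7.7,0,0,0],[2,0,0.3,8,0,0,0],[2,0,0.3,8.2,0,0,0],[2,0,0.3,8.2,0,0,0],[2,0,0.3,8.2,0,0,0]]'

```

```text
clock: 48.4
ee_pos: [0.5286, 0.1646, 0.0389]
orientation: [0.629, 0.777, 0.0, 0.0]
force: [-0.3, -0.1, -1.4]
grip_width: 0.0336
```

```bash
python3 -m pendant '[[2,0,-0.2,0.2,0,0,0],[2,0,-0.3,0.3,0,0,0],[2,0,-0.3,0.4,0,0,0],[2,0,-0.3,0.4,0,0,0]]'

```

```text
clock: 48.8
ee_pos: [0.525, 0.1639, 0.035]
orientation: [0.629, 0.777, -0.0, -0.0]
force: [-3.4, -0.9, 7.4]
grip_width: 0.0338
```

```bash
python3 -m pendant '[[4.5,0,0,0,0,0,0],[5.2,0,0,0,0,0,0],[5.5,0,0,0,0,0,0],[5.5,0,0,0,0,0,0]]'
python3 -m pendant '[[5.5,0,0,-4,0,0,0],[5.5,0,0,-8,0,0,0],[5.5,0,0,-11,0,0,0],[5.5,0,0,-11,0,0,0]]'
python3 - <<'E'
from h import *
im=vision.capture('top')
g=label('yellow',im,(371,167.5))
go((g[0],g[1],.145),g[2]-np.pi/2)
E
```

```text
clock: 49.2
ee_pos: [0.5253, 0.1639, 0.0342]
orientation: [0.629, 0.777, -0.0, -0.0]
force: [-1.1, -0.1, -0.1]
grip_width: 0.0552
clock: 49.6
ee_pos: [0.5287, 0.1643, 0.1494]
orientation: [0.629, 0.777, 0.003, 0.003]
force: [1.1, -0.7, -0.3]
grip_width: 0.0548
yellow label [(0.6554, -0.1267, np.float64(-0.237), 0.035, 0.0553)]
row [-31.11, 6.51, 0.24] [0.005, -0.001, 0.446]
```

```bash
python3 -m pendant '[[5.5,-4,1,0,0,0,0.06],[5.5,-8,2,0,0,0,0.12],[5.5,-13,3,0,0,0,0.18],[5.5,-18,4,0,0,0,0.24],[5.5,-23,5,0,0,0,0.3],[5.5,-28,6,0,0,0,0.36],[5.5,-31.1,6.5,0.5,0,0,0.44],[5.5,-31.1,6.5,3,0,0,0.44],[5.5,-31.1,6.5,5,0,0,0.44],[5.5,-31.1,6.5,5,0,0,0.44]]'
python3 -c "
from h import *
go((.6554,-.1266,.016),-.24-np.pi/2)"
```

```text
clock: 50.65
ee_pos: [0.6497, -0.1261, 0.0884]
orientation: [0.784, 0.621, -0.002, -0.004]
force: [-0.1, 0.0, -0.6]
grip_width: 0.0548
row [0.07, 0.63, 7.24] [-0.01, -0.001, 0.008]
```

```bash
python3 -m pendant '[[5.5,0,0.5,3,0,0,0],[5.5,0,0.4,5,0,0,0],[5.5,0,0.4,6.5,0,0,0],[5.5,0,0.4,7.2,0,0,0],[5.5,0,0.4,7.2,0,0,0]]'
python3 -c "
from h import *
go((.6554,-.1266,.013),-.24-np.pi/2)"
```

```text
clock: 51.15
ee_pos: [0.6567, -0.1274, 0.0214]
orientation: [0.784, 0.621, -0.0, -0.001]
force: [0.6, -0.1, 0.4]
grip_width: 0.0552
row [0.05, -0.14, 0.84] [-0.002, -0.0, 0.009]
```

```bash
python3 -m pendant '[[5.5,0,-0.1,0.4,0,0,0],[5.5,0,-0.1,0.7,0,0,0],[5.5,0,-0.1,0.7,0,0,0]]'
python3 -m pendant '[[4,0,0,0,0,0,0],[2,0,0,0,0,0,0],[2,0,0,0,0,0,0],[2,0,0,0,0,0,0],[2,0,0,0,0,0,0]]'
python3 -m pendant '[[2,0,0,-3,0,0,0],[2,0,0,-6,0,0,0],[2,0,0,-10,0,0,0],[2,0,0,-12,0,0,0],[2,0,0,-12,0,0,0],[2,0,0,-12,0,0,0]]'
python3 -c "
from h import *
go((.6463,.1893,.12),.21-np.pi/2)"
```

```text
clock: 51.45
ee_pos: [0.6565, -0.1276, 0.0156]
orientation: [0.784, 0.621, 0.0, 0.0]
force: [0.5, -0.2, -0.1]
grip_width: 0.0552
clock: 51.95
ee_pos: [0.6569, -0.1278, 0.016]
orientation: [0.784, 0.621, 0.0, 0.001]
force: [-0.3, -0.4, 5.3]
grip_width: 0.0347
clock: 52.55
ee_pos: [0.6558, -0.1273, 0.1344]
orientation: [0.784, 0.621, -0.0, -0.0]
force: [-0.8, 0.1, -0.9]
grip_width: 0.0345
row [30.61, -8.17, 1.45] [-0.001, -0.0, -0.441]
```

```bash
python3 -m pendant '[[2,4,-1,0,0,0,-0.05],[2,8,-2.1,0,0,0,-0.12],[2,13,-3.4,0,0,0,-0.19],[2,18,-4.7,0,0,0,-0.26],[2,23,-6,0,0,0,-0.33],[2,27,-7.2,0,0,0,-0.4],[2,30.6,-8.2,0.5,0,0,-0.44],[2,30.6,-8.2,1.4,0,0,-0.44],[2,30.6,-8.2,1.4,0,0,-0.44],[2,30.6,-8.2,1.4,0,0,-0.44]]'
python3 -c "
from h import *
go((.6463,.1893,.026),.21-np.pi/2)"
```

```text
clock: 53.55
ee_pos: [0.6455, 0.1879, 0.1191]
orientation: [0.63, 0.777, -0.002, -0.001]
force: [0.8, -0.5, -0.4]
grip_width: 0.0347
row [0.12, 0.15, 9.31] [-0.004, 0.0, -0.002]
```

```bash
python3 -m pendant '[[2,0.1,0,4,0,0,0],[2,0.1,0,6.5,0,0,0],[2,0.1,0,8,0,0,0],[2,0.1,0,8.8,0,0,0],[2,0.1,0,9.2,0,0,0],[2,0.1,0,9.3,0,0,0],[2,0.1,0,9.3,0,0,0],[2,0.1,0,9.3,0,0,0]]'
python3 -m pendant '[[2,0,0,0.1,0,0,0],[2,0,0,0.2,0,0,0],[2,0,0,0.2,0,0,0]]'
```

```text
clock: 54.35
ee_pos: [0.6472, 0.1902, 0.0296]
orientation: [0.629, 0.777, 0.001, 0.001]
force: [-0.4, -0.5, -0.8]
grip_width: 0.0348
clock: 54.65
ee_pos: [0.6463, 0.1902, 0.0263]
orientation: [0.629, 0.777, -0.0, -0.0]
force: [0.0, 1.4, -1.5]
grip_width: 0.0348
```

```bash
python3 -m pendant '[[2,0,0,0.1,0,0,0],[2,0,0,0.2,0,0,0],[2,0,0,0.2,0,0,0]]'
python3 -m pendant '[[4,0,0,0,0,0,0],[5,0,0,0,0,0,0],[5.5,0,0,0,0,0,0],[5.5,0,0,0,0,0,0]]'
python3 -m pendant '[[5.5,0,0,-4,0,0,0],[5.5,0,0,-8,0,0,0],[5.5,0,0,-12,0,0,0],[5.5,0,0,-14,0,0,0],[5.5,0,0,-14,0,0,0]]'
python3 -m pendant '[[5.5,-5,0,-3,0,0,0],[5.5,-10,0,-3,0,0,0],[5.5,-15,0,-3,0,0,0],[5.5,-20,0,-3,0,0,0],[5.5,-22,0,-3,0,0,0],[5.5,-22,0,-3,0,0,0],[5.5,-22,0,-3,0,0,0]]'
python3 - <<'E'
from h import *
a=vision.capture('top');b=vision.capture('side')
cv2.imwrite('pics/end.png',cv2.vconcat([cv2.resize(a[130:280,170:500],(800,364)),cv2.resize(b[150:330,220:620],(800,360))])[:,:,::-1][:600] if 0 else cv2.hconcat([cv2.resize(a[140:270,175:305],(400,400)),cv2.resize(b[150:330,230:410],(400,400))])[:,:,::-1])
B=dict(blue=(.4994,.2848),orange=(.6207,.3104),green=(.525,.1643),yellow=(.6463,.1893))
for n,c in B.items():
    p=fit(n,x0=c,z0=.01);d=p[:2]-c;A=.21;e=R.from_euler('z',-A).apply([*d,0])*1000;print(n,'offset in bay mm',e.round(1)[:2])
E
```

```text
clock: 54.95
ee_pos: [0.6465, 0.1902, 0.026]
orientation: [0.629, 0.777, -0.0, -0.0]
force: [-6.1, -1.2, 11.7]
grip_width: 0.0347
clock: 55.35
ee_pos: [0.6463, 0.19, 0.024]
orientation: [0.63, 0.777, -0.0, -0.0]
force: [0.6, -0.3, -0.5]
grip_width: 0.0551
clock: 55.85
ee_pos: [0.649, 0.1904, 0.169]
orientation: [0.629, 0.777, 0.003, 0.003]
force: [0.5, -0.4, 0.2]
grip_width: 0.0548
clock: 56.55
ee_pos: [0.6912, -0.0255, 0.1922]
orientation: [0.63, 0.776, -0.0, -0.001]
force: [0.8, 0.5, -0.2]
grip_width: 0.0549
blue [0.4996 0.2871 0.2047] cost 0.097 ['top', 'side']
blue offset in bay mm [0.7 2.2]
orange [0.6233 0.3124 0.2153] cost 0.131 ['top', 'side']
orange offset in bay mm [3.  1.4]
green [0.525  0.1651 0.0981] cost 1.178 ['top', 'side']
green offset in bay mm [0.1 0.8]
yellow [0.6461 0.1919 0.1638] cost 0.193 ['top', 'side']
yellow offset in bay mm [0.3 2.6]
```

View pics/end.png

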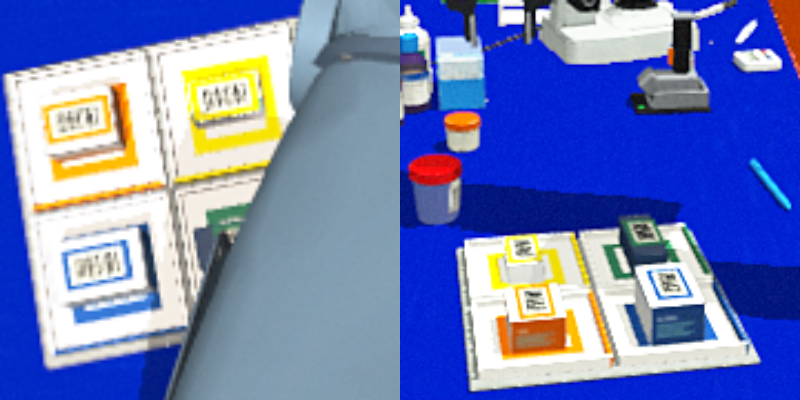

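Green looks displaced toward -y, and the arm partly hides it. I'll clear the view and measure it.

```bash
python3 -m pendant '[[5.5,-4,-3,-1,0,0,0],[5.5,-8,-6,-2,0,0,0],[5.5,-12,-9,-3,0,0,0],[5.5,-15,-13,-3,0,0,0],[5.5,-15,-15,-3,0,0,0],[5.5,-15,-15,-3,0,0,0]]'
python3 - <<'E'
from h import *
a=snap('top','g2',(230,190,300,260),8);b=vision.capture('side')
fit('green',x0=(.525,.16),z0=.01);fit('green',x0=(.525,.16),z0=.01,cams=('top',));fit('green',x0=(.525,.16),z0=.01,cams=('side',))
for c in('top','side'):
    m=models.mark_of(c,'green_label');print(c,[(np.round(at(c,k['uv'],.042),3),k['p']) for k in m[:2]])
print(ctrl.get_obs()['ee_pos'])
E
```

```text
clock: 57.65
ee_pos: [0.5742, -0.2048, 0.2245]
orientation: [0.631, 0.776, -0.0, -0.0]
force: [0.1, 0.0, 0.5]
grip_width: 0.055
green [0.5251 0.1651 0.1131] cost 0.481 ['top', 'side']
green [0.5256 0.1649 0.1741] cost 0.148 ['top']
green [0.5263 0.1388 0.0939] cost 0.298 ['side']
top [(array([0.521, 0.164, 0.042]), 0.74), (array([0.5  , 0.28 , 0.042]), 0.23)]
side [(array([0.523, 0.18 , 0.042]), 0.87)]
[ 0.57705027 -0.20219917  0.22412589]
```

View pics/g2.png

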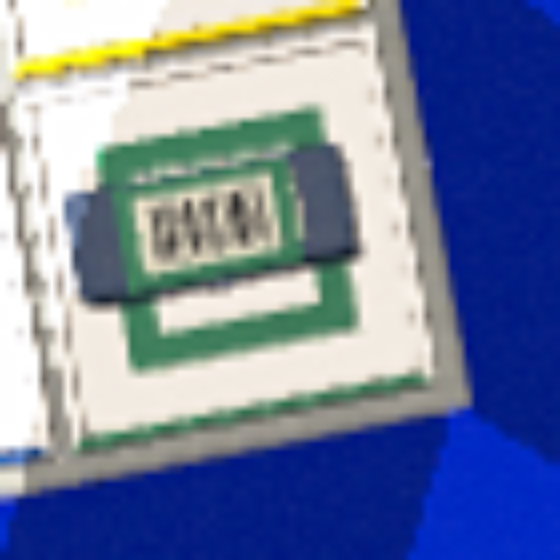

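Green lies flat and central in its bay; the blue pack was hiding its near end in the side view. Handing in.

```bash
python3 -m pendant '[[5.5,0,0,0,0,0,0],[5.5,0,0,0,0,0,0],[5.5,0,0,0,0,0,0]]'; python3 -c "
from station import ctrl
print(ctrl.hand_in())"
```

```text
clock: 58.35
ee_pos: [0.5765, -0.2029, 0.2242]
orientation: [0.629, 0.777, -0.0, -0.0]
force: [-0.6, 0.0, -0.0]
grip_width: 0.0551
the job is handed in; nothing more can be done
None
```

All four packs were there. I read them in the order blue, orange, green, yellow, put the scanner back in its dock, laid each pack in the bay of its own colour, and handed in at 58 s.

- **Readings:** each hold lasted over 2 s at 7.4–8.4 cm, with the computed beam point within about 4 mm of the label's middle. I checked this by geometry only; the station gives no read signal.
- **Blue read twice:** the blue pack was knocked about 4–5 cm aside around its first hold. I measured it again and repeated its read before going on to orange.
- **Final checks:**
  - In the last pictures all four packs lie flat, label up, within about 3 mm of their bay centres, and the gripper is clear of everything.
  - The scanner stands upright in its dock.
  - By eye, the cup, tub and pen are where they were.
- **Checks that disagreed:**
  - The side-camera fit put green 26 mm off, with a poor match, because the blue pack hides part of it there. The top camera shows it centred.
  - During the orange hold the arm hid that label from above, so I relied on the earlier position and on the side-camera mark afterwards, which had barely moved.

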